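# Stand the fallen reagent bottle up and close the row

### The arm

A 7-joint arm with a two-finger parallel gripper is mounted at the origin on the work surface. World frame = base frame: x ahead of the robot, y to its left, z up, the work surface at z = 0. Lengths are in m, angles in degrees, forces in N, time in s.
With the tool pointing down it reaches from about 0.4 to 0.85 m from the base axis. Payload 4.5 kg.
Tool frame: the origin (TCP) lies midway between the tips of the shut fingers; the grasp point (between the pads) lies 19 mm behind it; y points along the fingers, x is the direction in which the jaws open and shut, and the axes are right-handed (so a half turn about y gives the same grasp; the last joint's range is limited). The gripper opens to 85 mm and grips with 20 to 120 N. Pads are 22 mm wide; open, the fingers measure 114 mm over their backs; the gripper's body (76 mm by 85 mm) begins 54 mm behind the grasp point. The pads swing forward as they close: fully open they stand 13 mm farther back than shut.
Start: joints at [70.176, 39.483, -11.15, 89.685, 9.013, 51.709, -12.324], TCP at [0.232, -0.58, 0.231] pointing down, gripper open.
Joint ranges: [-172.22, 172.22], [-26.19, 119.32], [-84.43, 86.54], [7.71, 146.69], [-57.33, 237.33], [2.42, 119.75], [-152.13, 152.13]. Speed limits (degrees/s): [147.25, 147.25, 180, 180, 180, 180, 180].

### API

Orientations are given as a 3x3 rotation matrix whose columns are the frame's x, y, z axes.
In Python, from rig import telemetry, optics, order gives the robot as it stands.
- The arm moves only by the tool jog_arm, never from a script. Its argument "motion" is text: rows parted by semicolons, each of 7 numbers parted by spaces: the shift along the tool's x, y, z in cm, then the turn, a rotation vector about the tool's x, y, z in degrees, then the opening, from 0 (shut) to 1 (fully open). A call has 1 to 5 rows; each row shifts and turns the commanded pose from where the row before left it, along the tool's axes as they then stand; what a row does not reach is not made up. A row lasts 1/10 s, in which the tool goes at most 50 mm and 8.59 degrees, less where a joint would pass 70% of its speed; a pose out of reach is approached as far as the arm can. A call is refused whole if a number of a shift passes 5 or a number of a turn 8.59, either way. A call with a gripper value outside its range is refused whole. The fingers move at their own pace and stop on an object; "newtons" is the grip in N (left out, the last holds). Time passes only in rows, so rows that do not move let the fingers close. It gives the time, the measured TCP pose, the force and the opening at its end, in the units of the state.
- telemetry.get_obs(): the state, without advancing time (a new reading comes with each control period).
- optics.get_image(name): name is "scene" or "top" or "wrist"; returns (picture, depth): 384x512x3 uint8, red, green, blue; 384x512 float32, m along the optical axis (not along the pixel's ray), 0 where there is no reading.
- optics.camera_info(name): a dict with "K" (3x3 intrinsics, pixels), "cam_to_world" (4x4, takes a point from camera to world coordinates); the wrist camera has in their place "tool_from_camera" (4x4, takes a point from camera to tool coordinates, whose origin is the TCP and whose axes are the tool frame's). Camera axes: x right, y down, z forward; pixel columns grow to the right and rows downward; lengths in m; the calibration is good to about 2 mm. The wrist camera is an equidistant fisheye: a pixel r from the principal point sees the ray r / f radians off the axis. A picture is of the moment at which its call begins: read the wrist's pose just before it. camera_info takes no time and is no camera call.
- order.sign_off(): hands the job in, once; it reports no verdict.
The state is a dict: "t": time; "joints": joint angles; "dq": joint speeds; "effort": joint torques, N m; "tcp_pos": TCP position; "ee_rot": TCP orientation; "contact_force": force on the tool from outside, world axes, zero at the start; "torque": the same for the moment, N m; "width": finger opening in m.
Only numpy, scipy, OpenCV 4.12 (cv2) and the standard library are available. Lean on these libraries where they do the work, as an engineer would, in place of code of your own. Each camera call takes 0.05 s, during which the arm holds its last target.

### The job

One of the three square amber bottles in the steel lane has toppled out over the low front rail, between or beside the two that still stand. Tip it back upright in its own place, without lifting it out of the lane and without knocking its neighbours over; then push the sliding grey follower along the lane until the three bottles stand closed up, one against the next and against the end wall. Leave the dishes, beaker and burner where they are.

Things in the scene. Friction and masses are not known exactly. Their poses are not given: they have to be found in the camera images.
- rack: Fixed steel bottle lane. Origin at bench height on its centre line; x across it from front rail (robot side) to back wall, y along it towards the open end, z up. Floor top at z 6 mm. Inside 88 mm wide (x -44 to 44), walls 6 mm thick; front rail top z 26, back wall top z 66. Closed end wall: inner face y -170 mm, top z 86. Open end at y 220 mm.
- fallen_bottle: Loose square amber bottle 150 mm tall, body 64 x 64 mm up to 90 mm above its foot, neck 26 mm wide, black cap 34 mm wide (126 to 150 mm up); 0.2 to 0.4 kg, mass centre about 45 mm up. Origin on its axis 12 mm above the foot; z from foot to cap. Starts toppled to -x of the rack, 57 to 64 deg from vertical: low edge of foot on the floor, side on the front rail's top, cap out in front. In any of the three places.
- bottle_a: Loose square amber bottle 150 mm tall, body 64 x 64 mm up to 90 mm above its foot, neck 26 mm wide, black cap 34 mm wide (126 to 150 mm up); 0.2 to 0.4 kg, mass centre about 45 mm up. Origin on its axis 12 mm above the foot; z from foot to cap. Stands upright in the lane, in any of the three places.
- bottle_b: Loose square amber bottle 150 mm tall, body 64 x 64 mm up to 90 mm above its foot, neck 26 mm wide, black cap 34 mm wide (126 to 150 mm up); 0.2 to 0.4 kg, mass centre about 45 mm up. Origin on its axis 12 mm above the foot; z from foot to cap. Stands upright in the lane, in any of the three places.
- follower (a joint): Grey follower in the lane: metres slid to the closed end (-y of rack), 0 to 0.125. Plate facing the row (82 mm wide, top z 87 mm) at rack y = 0.130 minus value; a sled behind it ends in an upright push tab 50 mm wide, 12 thick, top z 107, 70 mm behind the plate's face. Friction 2 N plus that of the bottles pushed (about 6 N), no spring. Reads about 0.108 with the row closed up.
- push_face (a point): Middle of the outer face of the follower's push tab (the face towards the open end), 76 mm above the bench, at rack x = 0 and rack y = 0.200 minus the follower's value.
- dishes: Bystander: stack of three lidded culture dishes, 91 mm in diameter, 45 mm high, loose; origin at the centre of its underside.
- beaker: Bystander: glass beaker 72 mm in diameter, 90 mm high, loose; origin at the centre of its underside.
- burner: Bystander: gas burner, foot 76 mm in diameter, tube 14 mm thick, 137 mm high, loose; origin at the centre of its underside.
Not all that is in view belongs to the job. Leave any blue or red look-alike of the fallen_bottle alone. Leave any blue look-alike of the bottle_a alone.

How it is judged (in metres and radians):
On the way, in this order (a step that is already met when the one before it is completed fails the run):
1. the fallen bottle stands upright in the lane (angle between each of fallen_bottle, bottle_a, bottle_b's own z axis and vertical below 0.08 rad and x of fallen_bottle in the frame of rack between -0.018 and 0.018 m and y of fallen_bottle in the frame of rack between -0.15 and 0.06 m and height (world z) of fallen_bottle between 0.013 and 0.023 m and x of bottle_a in the frame of rack between -0.018 and 0.018 m and y of bottle_a in the frame of rack between -0.15 and 0.06 m and height (world z) of bottle_a between 0.013 and 0.023 m and x of bottle_b in the frame of rack between -0.018 and 0.018 m and y of bottle_b in the frame of rack between -0.15 and 0.06 m and height (world z) of bottle_b between 0.013 and 0.023 m), for 0.3 s.
2. the row is closed up by the follower (angle between each of fallen_bottle, bottle_a, bottle_b's own z axis and vertical below 0.08 rad and value of joint follower above 0.1 m), for 0.2 s.
At the end, for the whole second after the job is handed in: All three bottles stand at rest on the lane's floor, upright within 0.05 rad, and the follower has closed the row up against the end wall with no more than about 8 mm of play left in all (follower value above 0.100) (angle between each of fallen_bottle, bottle_a, bottle_b's own z axis and vertical below 0.05 rad and x of fallen_bottle in the frame of rack between -0.018 and 0.018 m and y of fallen_bottle in the frame of rack between -0.15 and 0.06 m and height (world z) of fallen_bottle between 0.013 and 0.023 m and x of bottle_a in the frame of rack between -0.018 and 0.018 m and y of bottle_a in the frame of rack between -0.15 and 0.06 m and height (world z) of bottle_a between 0.013 and 0.023 m and x of bottle_b in the frame of rack between -0.018 and 0.018 m and y of bottle_b in the frame of rack between -0.15 and 0.06 m and height (world z) of bottle_b between 0.013 and 0.023 m and value of joint follower above 0.1 m and linear speed of each of fallen_bottle, bottle_a, bottle_b below 0.02 m/s); the robot touches nothing.
It fails at once if a standing bottle is knocked over (tilts more than 0.35 rad) (angle between any of bottle_a, bottle_b's own z axis and vertical above 0.35 rad).
It fails at once if a bottle is lifted out of the lane (its origin more than 80 mm above the bench) (height (world z) of any of fallen_bottle, bottle_a, bottle_b above 0.08 m).
It fails at once if the dishes, beaker or burner are moved more than 25 mm (distance of any of dishes, beaker, burner from where it was at the start of the episode above 0.025 m).
It also fails if it takes over 53 s, if anything falls off the work surface, if the arm or the gripper's body presses on something with over 40 N, if the wrist force passes 120 N, or if a joint passes its speed limit or range.

## Working session

There is one attempt and no reset: what is moved stays moved. The work goes in short steps, Python scripts to look and compute and a tool call to move; the robot and the scene stay as the last step left them, time stands still between calls to the robot, and variables do not carry over. Pictures are saved under pics/ and viewed, and the job is handed in when it is done.

Besides the shell and the picture viewer there is one more tool, called after ">>>" as a command line: name --argument value ..., lists and objects as JSON in quotes. jog_arm: Moves the arm, as the interface text tells. Its arguments: {"type":"object","properties":{"motion":{"type":"string"},"newtons":{"type":"number"}},"required":["motion"]}

```bash
ls; mkdir -p pics; python3 - <<'E'
from rig import telemetry, optics, order
import cv2
o=telemetry.get_obs(); print(o)
for n in ("scene","top"):
    im,d=optics.get_image(n); cv2.imwrite(f"pics/{n}0.png",cv2.cvtColor(im,cv2.COLOR_RGB2BGR)); 
    import numpy as np; np.save(f"pics/{n}0.npy",d)
    print(n,optics.camera_info(n))
E
```

```text
pics
{'t': 0.0, 'joints': array([ 70.1734226 ,  39.53429335, -11.14368328,  89.74659908,
         9.01267545,  51.70758563, -12.32651109]), 'dq': array([ 0.0120716 ,  0.00396624, -0.04544624, -0.01001427, -0.03864572,
       -0.10583856,  0.05962824]), 'effort': array([ 5.37005951e-05, -5.39604771e+01, -1.26604546e+00, -1.58544338e+01,
        9.17659840e-03,  9.52190836e-03, -4.52811591e-06]), 'tcp_pos': array([ 0.23143187, -0.57986573,  0.2304634 ]), 'ee_rot': array([[ 3.70802673e-01, -8.21496360e-04,  9.28711313e-01],
       [-9.28709822e-01,  1.67061171e-03,  3.70803555e-01],
       [-1.85612977e-03, -9.99998267e-01, -1.43464450e-04]]), 'contact_force': array([ 0.77902839, -0.31840886, -0.57868117]), 'torque': array([ 0.01899622, -0.00762278,  0.0034007 ]), 'width': 0.08570950556917743}
scene {'K': array([[410.70265738,   0.        , 254.40716871],
       [  0.        , 410.70265738, 193.39943989],
       [  0.        ,   0.        ,   1.        ]]), 'cam_to_world': array([[-0.55440938,  0.64907682, -0.520893  ,  1.03782483],
       [ 0.83220233,  0.4260984 , -0.35479491,  0.3429228 ],
       [-0.00833747, -0.63019   , -0.77639619,  0.78684786],
       [ 0.        ,  0.        ,  0.        ,  1.        ]])}
top {'K': array([[368.05846997,   0.        , 260.23985246],
       [  0.        , 368.05846997, 193.03325797],
       [  0.        ,   0.        ,   1.        ]]), 'cam_to_world': array([[-4.40753107e-04, -9.90870717e-01,  1.34814790e-01,
         4.51065716e-01],
       [-9.99938175e-01,  1.93461285e-03,  1.09500253e-02,
        -2.19444773e-02],
       [-1.11108739e-02, -1.34801629e-01, -9.90810309e-01,
         9.04295576e-01],
       [ 0.00000000e+00,  0.00000000e+00,  0.00000000e+00,
         1.00000000e+00]])}
```

View pics/scene0.png

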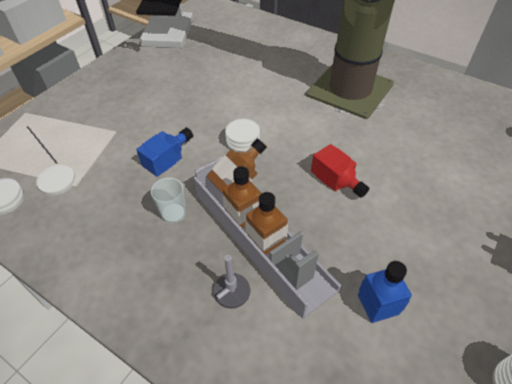

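View pics/top0.png

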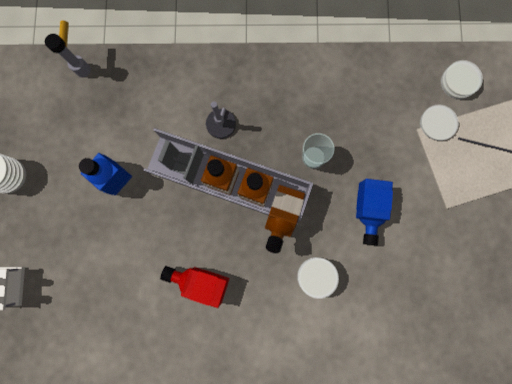

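```bash
python3 - <<'E'
import cv2
im=cv2.imread("pics/top0.png")[115:290,135:345]
cv2.imwrite("pics/topc.png",cv2.resize(im,None,fx=3.8,fy=3.4*3.8/3.8*1,interpolation=cv2.INTER_CUBIC)[:600,:800])
im=cv2.imread("pics/scene0.png")[115:310,185:345]
cv2.imwrite("pics/scenec.png",cv2.resize(im,None,fx=3,fy=3,interpolation=cv2.INTER_CUBIC))
E
```

```text
(no output)
```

View pics/topc.png

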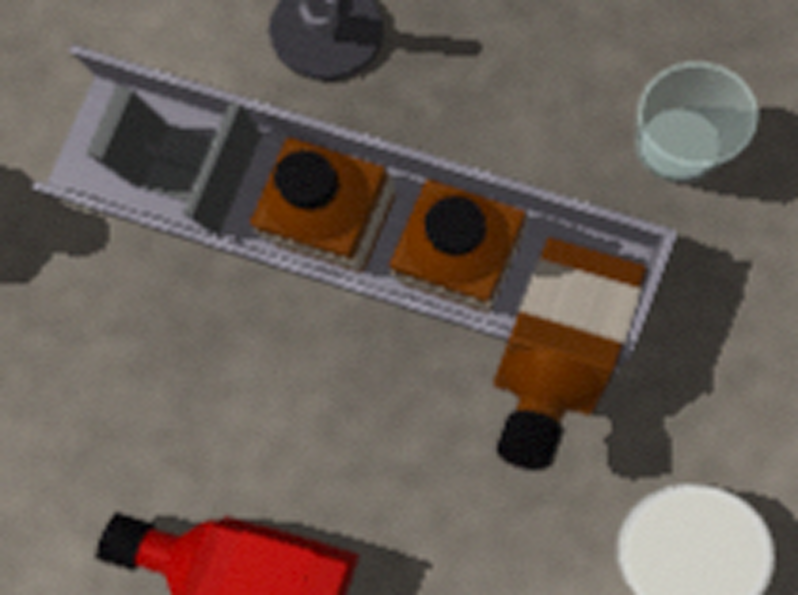

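View pics/scenec.png

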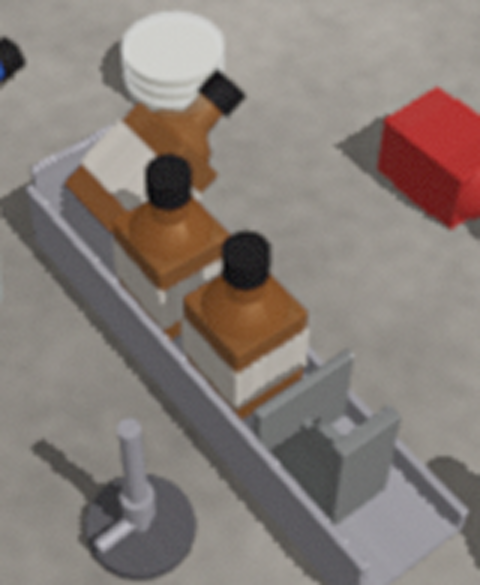

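```bash
cat > h.py <<'E'
import numpy as np, cv2
from rig import telemetry, optics, order
from scipy.optimize import least_squares
I={n:optics.camera_info(n) for n in("scene","top")}
def proj(n,P):
    K=I[n]["K"];T=np.linalg.inv(I[n]["cam_to_world"]);P=np.atleast_2d(P)
    c=P@T[:3,:3].T+T[:3,3]; return (c[:,:2]/c[:,2:])@np.diag([K[0,0],K[1,1]])+K[:2,2]
def cloud(n,d):
    K=I[n]["K"];T=I[n]["cam_to_world"];v,u=np.mgrid[0:384,0:512]
    c=np.stack([(u-K[0,2])/K[0,0]*d,(v-K[1,2])/K[1,1]*d,d],-1); return c@T[:3,:3].T+T[:3,3]
def rz(a):
    c,s=np.cos(a),np.sin(a); return np.array([[c,-s,0],[s,c,0],[0,0,1]])
def w2r(P,r): return (np.asarray(P)-[r[0],r[1],0])@rz(r[2])
def r2w(P,r): return np.asarray(P)@rz(r[2]).T+[r[0],r[1],0]
E
python3 - <<'E'
from h import *
pts=[((153.9,129.1),(.05,.22,.066)),((144.2,170),(-.05,.22,.026)),((312.6,183.2),(.05,-.176,.086)),((301.3,216.5),(-.05,-.176,.086))]
uv=np.array([p[0] for p in pts]);R=np.array([p[1] for p in pts])
f=lambda r:(proj("top",r2w(R,r))-uv).ravel()
s=least_squares(f,[.45,0,-.2]);print(s.x,np.degrees(s.x[2]),s.fun.reshape(-1,2))
d=np.load("pics/top0.npy");C=cloud("top",d);q=w2r(C,s.x)
def at(cx,cy,nm):
    u,v=int(round(135+cx/3.8)),int(round(115+cy/3.4));print(nm,u,v,C[v,u].round(4),q[v,u].round(4))
for a in [(305,180,'capA'),(455,225,'capB'),(535,440,'fcap'),(580,300,'label'),(570,340,'body'),(595,260,'foot'),(230,170,'plate'),(110,125,'tab'),(300,200,'x'),(690,550,'dish'),(500,330,'rail')]: at(*a)
# floor height points
d=np.load("pics/scene0.npy");print(np.percentile(C[...,2],[1,20,50]))
np.save("rack.npy",s.x)
E
```

```text
[ 0.60316799  0.04785737 -0.32656093] -18.71056279707227 [[-0.67762558 -1.25148778]
 [-0.69217357  0.56912258]
 [ 1.79857868 -4.20250324]
 [-0.52003503  4.62267724]]
capA 215 168 [0.6053 0.08   0.1569] [-0.0083  0.0311  0.1569]
capB 255 181 [ 0.5776 -0.0029  0.1582] [-0.008  -0.0563  0.1582]
fcap 276 244 [ 0.4492 -0.0465  0.1203] [-0.1156 -0.1387  0.1203]
label 288 203 [ 0.5401 -0.0751  0.0837] [-0.0203 -0.1367  0.0837]
body 285 215 [ 0.512  -0.0672  0.0986] [-0.0494 -0.1383  0.0986]
foot 292 191 [ 0.5699 -0.0858  0.0648] [ 0.0113 -0.1372  0.0648]
plate 196 165 [0.6362 0.1411 0.0432] [0.0013 0.0989 0.0432]
tab 164 152 [0.6514 0.2002 0.1102] [-0.0032  0.1598  0.1102]
x 214 174 [0.593  0.0821 0.1552] [-0.0206  0.0292  0.1552]
dish 317 277 [ 0.3745 -0.1417  0.0461] [-0.1558 -0.2529  0.0461]
rail 267 212 [ 0.5248 -0.0284  0.0256] [-0.0498 -0.0974  0.0256]
[-7.54689318e-01 -1.58793178e-03  3.73092600e-04]
```

```bash
python3 - <<'E'
from h import *
r=np.load("rack.npy")
for n in("top","scene"):
    C=cloud(n,np.load(f"pics/{n}0.npy"));q=w2r(C,r)
    z=q[...,2]
    def sel(x0,x1,y0,y1,z0,z1): 
        m=(q[...,0]>x0)&(q[...,0]<x1)&(q[...,1]>y0)&(q[...,1]<y1)&(z>z0)&(z<z1)
        return q[m]
    b=sel(.03,.07,-.15,.21,.061,.071); f=sel(-.07,-.03,-.05,.21,.021,.031); e=sel(-.06,.06,-.2,-.15,.08,.091)
    for nm,p,a in(("back",b,1),("front",f,1),("end",e,0)):
        if len(p)<5: print(n,nm,len(p));continue
        c=np.polyfit(p[:,a],p[:,1-a],1);print(n,nm,len(p),c.round(4),np.std(np.polyval(c,p[:,a])-p[:,1-a]).round(4), p[:,a].min().round(4),p[:,a].max().round(4),p[:,2].mean().round(4))
    fl=sel(-.03,.03,.175,.26,.002,.01); print('floor end',len(fl), np.percentile(fl[:,1],[90,99,100]))
    t=sel(-.03,.03,.12,.2,.1,.115); print('tab',t.min(0),t.max(0))
    for nm,y in(("A",.031),("B",-.056)):
        t=sel(-.03,.03,y-.03,y+.03,.147,.165); print(nm,len(t),t.min(0),t.max(0),(t.min(0)+t.max(0))/2)
    t=sel(-.16,-.09,-.17,-.11,.05,.14); print('fc',t.min(0),t.max(0))
E
```

```text
top back 438 [0.014  0.0437] 0.0021 -0.1497 0.2098 0.0658
top front 291 [ 0.0103 -0.0489] 0.0033 -0.0497 0.2098 0.0261
top end 170 [-0.1138 -0.1692] 0.0068 -0.049 0.0377 0.0859
floor end 258 [0.24366688 0.25741659 0.2590085 ]
tab [-0.02527699  0.15601275  0.1001831 ] [0.02387705 0.16861293 0.11124207]
A 213 [-0.02283215  0.01582957  0.14738926] [0.0097716  0.04851972 0.15966594] [-0.00653028  0.03217464  0.1535276 ]
B 213 [-0.02373252 -0.07135763  0.14741899] [ 0.00913075 -0.03851719  0.16025728] [-0.00730089 -0.05493741  0.15383814]
fc [-0.13589886 -0.1639401   0.05019797] [-0.09001481 -0.1154601   0.1231213 ]
scene back 518 [0.0109 0.047 ] 0.0027 -0.1499 0.2099 0.0647
scene front 160 [-0.0043 -0.0436] 0.0033 0.0561 0.2091 0.0248
scene end 140 [-0.1778 -0.1673] 0.0055 -0.0348 0.0418 0.0846
floor end 601 [0.21891173 0.24866374 0.25661491]
tab [-0.02272841  0.15642818  0.10042294] [0.02656127 0.17019893 0.10917983]
A 216 [-0.02049364  0.01653434  0.14755589] [0.01325925 0.05072506 0.15841219] [-0.00361719  0.0336297   0.15298404]
B 189 [-0.0207288  -0.06983117  0.14729642] [ 0.01245468 -0.03686572  0.15854233] [-0.00413706 -0.05334844  0.15291937]
fc [-0.12586057 -0.14871048  0.07751985] [-0.09003444 -0.11711014  0.1217686 ]
```

```bash
python3 - <<'E'
from h import *
r=np.load("rack.npy"); r[2]-=.012; 
for it in range(1):
  for n in("top","scene"):
    C=cloud(n,np.load(f"pics/{n}0.npy"));q=w2r(C,r); z=q[...,2]
    def sel(x0,x1,y0,y1,z0,z1): 
        m=(q[...,0]>x0)&(q[...,0]<x1)&(q[...,1]>y0)&(q[...,1]<y1)&(z>z0)&(z<z1)
        return q[m]
    P=np.percentile
    b=sel(.03,.07,-.15,.21,.061,.071); print(n,'back x',b[:,0].mean(),np.polyfit(b[:,1],b[:,0],1)[0])
    f=sel(-.06,-.03,0,.21,.021,.031);print('front x',f[:,0].mean(),np.polyfit(f[:,1],f[:,0],1)[0])
    e=sel(-.01,.04,-.2,-.155,.075,.095);print('end y',P(e[:,1],[2,10,50,90,98]).round(4))
    b=sel(.042,.055,.18,.26,.055,.071);print('open end',P(b[:,1],[95,99,100]).round(4))
    t=sel(-.02,.02,.12,.2,.1,.115); print('tab y',P(t[:,1],[2,50,98]).round(4))
    t=sel(-.03,.03,.05,.14,.078,.093); print('plate y',P(t[:,1],[2,50,98]).round(4))
    for nm,y in(("A",.031),("B",-.056)):
        t=sel(-.03,.03,y-.03,y+.03,.147,.165); print(nm,(t.min(0)+t.max(0))/2)
    t=sel(-.16,-.1,-.17,-.11,.07,.14); print('fc y',P(t[:,1],[2,50,98]).round(4))
    t=sel(-.05,.03,-.19,-.10,.05,.11);
    for x0 in(-.045,-.03,-.015,0.,.01):
        s=t[abs(t[:,0]-x0)<.006]; s=s[s[:,2]>np.median(s[:,2])-.01]; print(x0,len(s),P(s[:,1],[3,97]).round(4),np.median(s[:,2]).round(4))
    if n=="top":
        m=(z>.02)&(C[...,0]<.6)&(C[...,0]>-.1)&(q[...,0]<-.06)
        g=q[m]; 
        k=np.round(g[:,:2]/.04).astype(int); D={}
        for kk,zz in zip(map(tuple,k),g[:,2]): D[kk]=max(D.get(kk,0),zz)
        print({(a*4,b*4):int(z*1000) for (a,b),z in sorted(D.items())})
print(r);np.save("rack.npy",r)
E
```

```text
top back x 0.043788744754365484 0.0019099319764308926
front x -0.04891313545001578 -0.006128513155915959
end y [-0.1755 -0.1748 -0.1717 -0.1616 -0.1566]
open end [0.218  0.2188 0.219 ]
tab y [0.1562 0.1614 0.1677]
plate y [0.098  0.1011 0.1062]
A [-0.00690291  0.03206876  0.1535276 ]
B [-0.00666763 -0.05502175  0.15383814]
fc y [-0.1526 -0.1369 -0.1216]
-0.045 139 [-0.1665 -0.1069] 0.0982
-0.03 161 [-0.1735 -0.1065] 0.0906
-0.015 158 [-0.1736 -0.1062] 0.0825
0.0 148 [-0.1737 -0.1064] 0.0739
0.01 147 [-0.1738 -0.1069] 0.0678
{(np.int64(-44), np.int64(40)): 68, (np.int64(-40), np.int64(40)): 68, (np.int64(-40), np.int64(44)): 64, (np.int64(-36), np.int64(40)): 68, (np.int64(-36), np.int64(44)): 65, (np.int64(-28), np.int64(-8)): 67, (np.int64(-28), np.int64(-4)): 68, (np.int64(-28), np.int64(0)): 67, (np.int64(-28), np.int64(4)): 66, (np.int64(-28), np.int64(8)): 52, (np.int64(-24), np.int64(-8)): 66, (np.int64(-24), np.int64(-4)): 68, (np.int64(-24), np.int64(0)): 68, (np.int64(-24), np.int64(4)): 66, (np.int64(-24), np.int64(8)): 50, (np.int64(-20), np.int64(-28)): 48, (np.int64(-20)
[... 606 characters left out ...]
-8), np.int64(-16)): 111, (np.int64(-8), np.int64(-12)): 112, (np.int64(-8), np.int64(24)): 92, (np.int64(-8), np.int64(28)): 146}
scene back x 0.046939983522909415 -0.0010125317700171615
front x -0.04559393146123748 -0.02456007462873996
end y [-0.1752 -0.1731 -0.1696 -0.1642 -0.1566]
open end [0.2194 0.2203 0.2204]
tab y [0.1578 0.1644 0.1696]
plate y [0.0535 0.101  0.108 ]
A [-0.0039974   0.03359074  0.15298404]
B [-0.00345022 -0.05343574  0.15291937]
fc y [-0.147  -0.1253 -0.1187]
-0.045 105 [-0.1643 -0.1095] 0.0984
-0.03 104 [-0.1684 -0.1219] 0.0897
-0.015 148 [-0.1722 -0.1038] 0.0814
0.0 167 [-0.172  -0.1039] 0.0736
0.01 166 [-0.1723 -0.1077] 0.0684
[ 0.60316799  0.04785737 -0.33856093]
```

```bash
cat >> h.py <<'E'
from scipy.spatial.transform import Rotation as Ro
RK=np.load("rack.npy")
def tool_R(phi):
    # tool x = -rack y, pointing down tilted phi deg forward (rack +x)
    p=np.radians(phi);A=rz(RK[2]);
    return A@np.array([[0,np.sin(p),np.cos(p)],[-1,0,0],[0,-np.cos(p),np.sin(p)]])
def plan(pr,phi,n,p0=None,R0=None,grip=None,vmax=5):
    "pr target TCP in rack coords"
    o=telemetry.get_obs()
    p=o["tcp_pos"] if p0 is None else p0; R=o["ee_rot"] if R0 is None else R0
    T=r2w(pr,RK);Rt=tool_R(phi); w=Ro.from_matrix(R.T@Rt).as_rotvec()
    print("dist",np.linalg.norm(T-p),"rot",np.degrees(w).round(2))
    rows=[]
    for i in range(n):
        q=p+(T-p)/(n-i); s=R.T@(q-p)*100
        wi=np.degrees(Ro.from_matrix(R.T@Rt).as_rotvec())/(n-i)
        row=np.r_[s.round(2),wi.round(2)]
        rows.append(row); p=p+R@row[:3]/100; R=R@Ro.from_rotvec(np.radians(row[3:])).as_matrix()
    for k in range(0,n,5): print("; ".join(" ".join(f"{v:g}" for v in x)+(f" {grip}" if grip is not None else "") for x in rows[k:k+5]))
def st():
    o=telemetry.get_obs(); R=rz(RK[2]).T@o["ee_rot"]
    print("t",round(o["t"],2),"tcp rack",w2r(o["tcp_pos"],RK).round(4),"world",o["tcp_pos"].round(4),"tool y in rack",R[:,1].round(3),"x",R[:,0].round(3),"w",round(o["width"],4),"F",(rz(RK[2]).T@o["contact_force"]).round(2),"j",o["joints"].round(1))
E
python3 -c "
from h import *
st();plan([-.2,-.137,.25],0,12,grip=0.65)"
```

```text
t 0.1 tcp rack [-0.1421 -0.7156  0.2305] world [ 0.2314 -0.5799  0.2305] tool y in rack [-0.001  0.001 -1.   ] x [ 0.658 -0.753 -0.002] w 0.0857 F [ 0.65 -0.   -0.56] j [ 70.2  39.5 -11.1  89.7   9.   51.7 -12.3]
dist 0.581819160700019 rot [ 4.000e-02  4.116e+01 -9.000e-02]
-3.95 -0.16 2.81 0 3.43 -0.01 0.65; -4.11 -0.16 2.57 0 3.43 -0.01 0.65; -4.25 -0.16 2.32 0 3.43 -0.01 0.65; -4.39 -0.16 2.06 0 3.43 -0.01 0.65; -4.5 -0.16 1.79 0 3.43 -0.01 0.65
-4.6 -0.16 1.52 0.01 3.43 -0.01 0.65; -4.68 -0.16 1.24 0 3.43 -0 0.65; -4.75 -0.16 0.96 0.01 3.43 -0.01 0.65; -4.8 -0.16 0.68 0 3.43 -0 0.65; -4.83 -0.16 0.39 0.01 3.43 -0.01 0.65
-4.85 -0.16 0.1 0 3.43 -0 0.65; -4.84 -0.15 -0.2 0.01 3.43 -0.01 0.65
```

```bash
python3 -c "
from h import *
plan([-.12,-.137,.27],10,13,grip=0.65)"
```

```text
dist 0.5803710561761134 rot [ 9.61 41.05 -3.68]
-3.24 -0.3 3.06 0.74 3.16 -0.28 0.65; -3.4 -0.28 2.88 0.74 3.16 -0.28 0.65; -3.55 -0.26 2.69 0.74 3.16 -0.28 0.65; -3.7 -0.24 2.49 0.74 3.16 -0.28 0.65; -3.83 -0.23 2.29 0.74 3.16 -0.28 0.65
-3.95 -0.22 2.08 0.74 3.16 -0.29 0.65; -4.05 -0.21 1.86 0.74 3.16 -0.28 0.65; -4.15 -0.21 1.63 0.74 3.15 -0.29 0.65; -4.23 -0.21 1.41 0.74 3.16 -0.28 0.65; -4.3 -0.22 1.17 0.74 3.15 -0.29 0.65
-4.36 -0.23 0.94 0.74 3.16 -0.28 0.65; -4.4 -0.24 0.7 0.74 3.15 -0.29 0.65; -4.43 -0.25 0.47 0.73 3.16 -0.28 0.65
```

>>> jog_arm --motion "-3.2 -0.3 3 0.7 3.2 -0.3 0.65; -3.4 -0.3 2.9 0.7 3.2 -0.3 0.65; -3.6 -0.3 2.7 0.7 3.2 -0.3 0.65; -3.7 -0.3 2.5 0.7 3.2 -0.3 0.65; -3.8 -0.2 2.3 0.7 3.2 -0.3 0.65"

```text
t: 0.6
tcp_pos: [0.3142, -0.3719, 0.2469]
ee_rot: [[0.097, 0.066, 0.993], [-0.995, -0.011, 0.098], [0.017, -0.998, 0.065]]
contact_force: [1.0, 1.1, -0.2]
width: 0.0552
```

>>> jog_arm --motion "-4 -0.2 2.1 0.7 3.2 -0.3 0.65; -4 -0.2 1.9 0.7 3.2 -0.3 0.65; -4.1 -0.2 1.6 0.7 3.2 -0.3 0.65; -4.2 -0.2 1.4 0.7 3.2 -0.3 0.65; -4.3 -0.2 1.2 0.7 3.2 -0.3 0.65"

```text
t: 1.1
tcp_pos: [0.3976, -0.1662, 0.2602]
ee_rot: [[-0.182, 0.125, 0.975], [-0.983, -0.039, -0.179], [0.016, -0.991, 0.13]]
contact_force: [0.5, -0.5, 0.4]
width: 0.0553
```

>>> jog_arm --motion "-4.4 -0.2 0.9 0.7 3.2 -0.3 0.65; -4.4 -0.2 0.7 0.7 3.2 -0.3 0.65; -4.4 -0.2 0.5 0.7 3.2 -0.3 0.65"

```text
t: 1.4
tcp_pos: [0.4479, -0.0421, 0.2673]
ee_rot: [[-0.344, 0.156, 0.926], [-0.939, -0.064, -0.338], [0.007, -0.986, 0.168]]
contact_force: [0.5, -0.9, 0.2]
width: 0.0552
```

```bash
python3 -c "
from h import *
st();plan([-.14,-.137,.22],50,6,grip=0.65)"
```

```text
t 1.4 tcp rack [-0.1165 -0.1364  0.2673] world [ 0.4479 -0.0421  0.2673] tool y in rack [ 0.168 -0.009 -0.986] x [-0.012 -1.     0.007] w 0.0552 F [ 0.75 -0.7   0.15] j [ -10.5   20.3    9.6  124.7    1.4   26.4 -113.1]
dist 0.05278447942516442 rot [40.31 -0.43  0.7 ]
0.01 0.71 -0.52 6.72 -0.07 0.12 0.65; 0.01 0.65 -0.6 6.72 -0.07 0.12 0.65; 0.01 0.57 -0.67 6.72 -0.07 0.12 0.65; 0.01 0.49 -0.73 6.72 -0.07 0.11 0.65; 0.01 0.4 -0.78 6.71 -0.08 0.12 0.65
0.01 0.3 -0.82 6.72 -0.07 0.11 0.65
```

>>> jog_arm --motion "0 0 0 6.8 -0.1 0.1 0.65; 0 0 0 6.8 -0.1 0.1 0.65; 0 0 0 6.8 -0.1 0.1 0.65; 0 0 0 0 0 0 0.65"

```text
t: 1.8
tcp_pos: [0.4503, -0.0426, 0.2794]
ee_rot: [[-0.336, 0.401, 0.853], [-0.942, -0.158, -0.297], [0.016, -0.903, 0.43]]
contact_force: [1.2, 0.5, 0.1]
width: 0.0554
```

```bash
python3 -c "
from h import *
st()"
```

```text
t 1.8 tcp rack [-0.1142 -0.136   0.2794] world [ 0.4503 -0.0426  0.2794] tool y in rack [ 0.43  -0.016 -0.903] x [-0.004 -1.     0.016] w 0.0554 F [0.93 0.87 0.12] j [ -32.7   18.6   31.4  137.8   24.3    3.3 -138. ]
```

```bash
python3 -c "
from h import *
plan([-.125,-.137,.168],10,4,grip=0.65)"
```

```text
dist 0.11197577820105982 rot [-15.48   0.06   0.93]
-0.02 2.4 -1.44 -3.87 0.02 0.23 0.65; -0.01 2.49 -1.28 -3.87 0.01 0.23 0.65; 0 2.57 -1.11 -3.87 0.02 0.23 0.65; 0.02 2.64 -0.93 -3.87 0.01 0.24 0.65
```

>>> jog_arm --motion "0 2.4 -1.4 -3.9 0 0.2 0.65; 0 2.5 -1.3 -3.9 0 0.2 0.65; 0 2.6 -1.1 -3.9 0 0.2 0.65; 0 2.6 -0.9 -3.9 0 0.2 0.65; 0 0 0 0 0 0 0.65"

```text
t: 2.3
tcp_pos: [0.4424, -0.0427, 0.1662]
ee_rot: [[-0.34, 0.159, 0.927], [-0.941, -0.057, -0.335], [-0.001, -0.986, 0.169]]
contact_force: [-0.9, 0.2, 0.4]
width: 0.0556
```

```bash
python3 -c "
from h import *
st()
o=telemetry.get_obs()
im,d=optics.get_image('wrist'); cv2.imwrite('pics/w1.png',cv2.cvtColor(im,cv2.COLOR_RGB2BGR))
plan([-.109,-.137,.079],10,5,grip=0.65)
print(optics.camera_info('wrist'))
"
```

```text
t 2.3 tcp rack [-0.1216 -0.1388  0.1662] world [ 0.4424 -0.0427  0.1662] tool y in rack [ 0.169 -0.001 -0.986] x [-0.008 -1.    -0.001] w 0.0556 F [-0.93 -0.06  0.38] j [  -4.9   31.6    2.5  133.    20.5    6.9 -132.9]
dist 0.08949625240720697 rot [ 0.15 -0.41  0.06]
-0.04 1.79 -0.05 0.03 -0.08 0.01 0.65; -0.04 1.79 -0.05 0.03 -0.08 0.01 0.65; -0.04 1.79 -0.05 0.03 -0.08 0.01 0.65; -0.03 1.79 -0.04 0.03 -0.08 0.02 0.65; -0.04 1.78 -0.05 0.03 -0.09 0.01 0.65
{'K': array([[297.31863964,   0.        , 255.2610882 ],
       [  0.        , 297.31863964, 187.66480429],
       [  0.        ,   0.        ,   1.        ]]), 'tool_from_camera': array([[ 9.99999819e-01,  2.21661317e-04,  5.58981943e-04,
        -8.08386368e-05],
       [-4.75505863e-04, -2.77529820e-01,  9.60716906e-01,
        -1.42248417e-01],
       [ 3.68087932e-04, -9.60716998e-01, -2.77529664e-01,
         6.96719996e-02],
       [ 0.00000000e+00,  0.00000000e+00,  0.00000000e+00,
         1.00000000e+00]])}
```

View pics/w1.png

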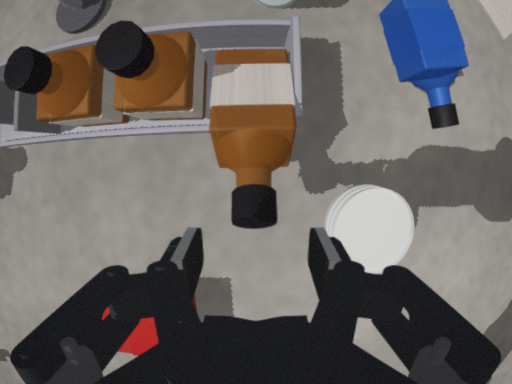

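```bash
python3 -c "
from h import *
plan([-.110,-.137,.079],3,5,grip=0.65)"
```

```text
dist 0.08935581962920844 rot [-6.85 -0.41  0.04]
-0.04 1.79 -0.07 -1.37 -0.08 0.01 0.65; -0.04 1.79 -0.02 -1.37 -0.08 0.01 0.65; -0.04 1.78 0.02 -1.37 -0.08 0.01 0.65; -0.03 1.78 0.06 -1.37 -0.09 0 0.65; -0.04 1.79 0.11 -1.37 -0.08 0.01 0.65
```

>>> jog_arm --motion "0 1.8 -0.1 -1.4 -0.1 0 0.65; 0 1.8 0 -1.4 -0.1 0 0.65; 0 1.8 0 -1.4 -0.1 0 0.65; -0.1 1.8 0.1 -1.4 -0.1 0 0.65; 0 0.5 0 0 0 0 0.65"

```text
t: 2.85
tcp_pos: [0.4525, -0.0441, 0.0921]
ee_rot: [[-0.329, 0.073, 0.941], [-0.944, -0.027, -0.328], [0.001, -0.997, 0.077]]
contact_force: [-0.0, 0.7, 0.2]
width: 0.0558
```

```bash
python3 -c "
from h import *
st()
im,d=optics.get_image('wrist'); cv2.imwrite('pics/w2.png',cv2.cvtColor(im,cv2.COLOR_RGB2BGR))
im,d=optics.get_image('scene'); cv2.imwrite('pics/s2.png',cv2.resize(cv2.cvtColor(im,cv2.COLOR_RGB2BGR)[80:260,170:350],None,fx=3,fy=3))
plan([-.110,-.137,.079],3,2,grip=0.65)
"
```

```text
t 2.85 tcp rack [-0.1116 -0.1367  0.0921] world [ 0.4525 -0.0441  0.0921] tool y in rack [ 0.077 -0.001 -0.997] x [ 0.003 -1.     0.001] w 0.0558 F [-0.25  0.68  0.23] j [  -1.4   42.    -0.   129.7   21.5    4.5 -132.1]
dist 0.013805188910467347 rot [-1.37  0.19  0.11]
-0.01 0.68 0.1 -0.69 0.1 0.06 0.65; -0 0.69 0.1 -0.68 0.09 0.05 0.65
```

View pics/w2.png

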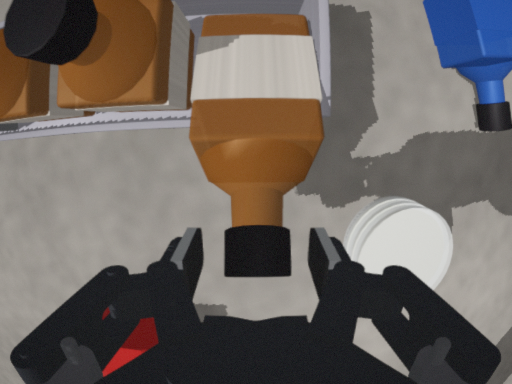

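View pics/s2.png

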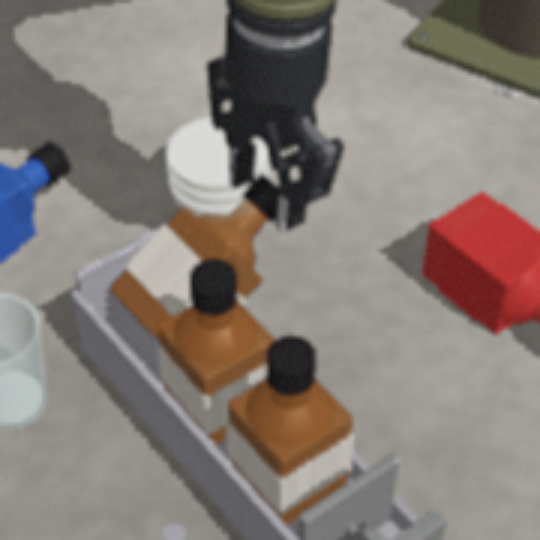

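>>> jog_arm --motion "0 0.6 0.1 -2 0 0 0.65; 0 0.6 0.1 -2 0 0 0.65; 0 0 0 0 0 0 0.35; 0 0 0 0 0 0 0.2; 0 0 0 0 0 0 0.2" --newtons 25

```text
t: 3.45
tcp_pos: [0.4538, -0.0449, 0.0809]
ee_rot: [[-0.329, 0.006, 0.944], [-0.944, -0.004, -0.329], [0.002, -1.0, 0.008]]
contact_force: [0.4, -0.5, -0.7]
width: 0.0329
```

```bash
python3 -c "
from h import *
st()
im,d=optics.get_image('wrist'); cv2.imwrite('pics/w3.png',cv2.cvtColor(im,cv2.COLOR_RGB2BGR))
"
```

```text
t 3.45 tcp rack [-0.11   -0.1371  0.0809] world [ 0.4538 -0.0449  0.0809] tool y in rack [ 0.008 -0.002 -1.   ] x [ 0.003 -1.     0.002] w 0.0329 F [ 0.52 -0.32 -0.69] j [   3.    43.7   -5.4  125.8   21.2   11.  -130.9]
```

View pics/w3.png

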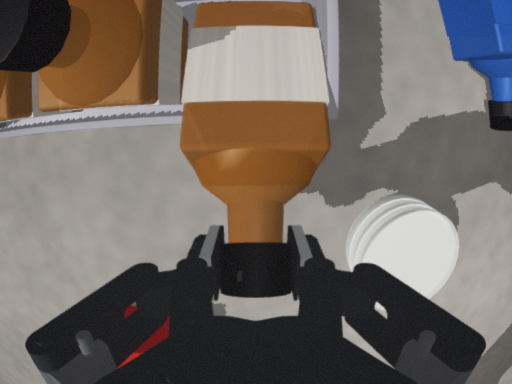

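```bash
cat >> h.py <<'E'
def arc(th0,rel,seq,y,grip=0.2):
    o=telemetry.get_obs();p=o["tcp_pos"];R=o["ee_rot"]; rows=[]
    for th,px,pz in seq:
        d=np.radians(th0-th);c,s=np.cos(d),np.sin(d)
        t=np.array([px+c*rel[0]+s*rel[1],pz-s*rel[0]+c*rel[1]])
        T=r2w([t[0],y,t[1]],RK);Rt=tool_R(th-th0)
        row=np.r_[(R.T@(T-p)*100).round(1),np.degrees(Ro.from_matrix(R.T@Rt).as_rotvec()).round(1)]
        rows.append(row); p=p+R@row[:3]/100; R=R@Ro.from_rotvec(np.radians(row[3:])).as_matrix()
        print(th,t.round(4))
    print("; ".join(" ".join(f"{v:g}" for v in x)+f" {grip}" for x in rows))
E
python3 -c "
from h import *
arc(60.9,(-.102,.0749),[(55,-.008,.008),(49,-.012,.009),(43,-.016,.009),(37,-.019,.009),(31,-.022,.009)],-.137)"
```

```text
55 [-0.1018  0.093 ]
49 [-0.0964  0.1033]
43 [-0.09    0.1116]
37 [-0.0819  0.1188]
31 [-0.0731  0.1248]
-0 -1.2 0.8 -6.3 0.2 0.1 0.2; -0 -1.1 0.5 -6 -0 0 0.2; -0 -0.9 0.4 -6 -0 0 0.2; -0 -1 0.6 -6 -0 0 0.2; -0 -0.9 0.5 -6 -0 0 0.2
```

>>> jog_arm --motion "0 -1.2 0.8 -6.3 0.2 0.1 0.2; 0 -1.1 0.5 -6 0 0 0.2; 0 -0.9 0.4 -6 0 0 0.2; 0 0 0 0 0 0 0.2" --newtons 30

```text
t: 3.9
tcp_pos: [0.4723, -0.0518, 0.1086]
ee_rot: [[-0.336, -0.279, 0.9], [-0.942, 0.098, -0.321], [0.001, -0.955, -0.296]]
contact_force: [-2.4, 0.7, 1.2]
width: 0.0326
```

```bash
python3 -c "
from h import *
st()
im,d=optics.get_image('wrist'); cv2.imwrite('pics/w4.png',cv2.cvtColor(im,cv2.COLOR_RGB2BGR))
im,d=optics.get_image('scene'); cv2.imwrite('pics/s4.png',cv2.resize(cv2.cvtColor(im,cv2.COLOR_RGB2BGR)[80:260,170:350],None,fx=3,fy=3))
arc(60.9,(-.102,.0749),[(37,-.019,.009),(31,-.022,.009),(25,-.024,.009),(20,-.026,.009),(15,-.028,.009)],-.137)
"
```

```text
t 3.9 tcp rack [-0.0903 -0.1375  0.1086] world [ 0.4723 -0.0518  0.1086] tool y in rack [-0.296 -0.    -0.955] x [-0.004 -1.     0.001] w 0.0326 F [-2.55 -0.12  1.2 ] j [  16.2   47.9  -21.2  105.    13.5   46.5 -121.1]
37 [-0.0819  0.1188]
31 [-0.0731  0.1248]
25 [-0.0627  0.1295]
20 [-0.0541  0.1324]
15 [-0.0452  0.1344]
-0.1 -1.3 0.6 -6.8 -0.1 0.1 0.2; 0 -1 0.6 -6 0 0 0.2; 0 -0.9 0.7 -6 0 0 0.2; 0 -0.7 0.5 -5 0 0 0.2; 0 -0.8 0.5 -5 0 0 0.2
```

View pics/w4.png

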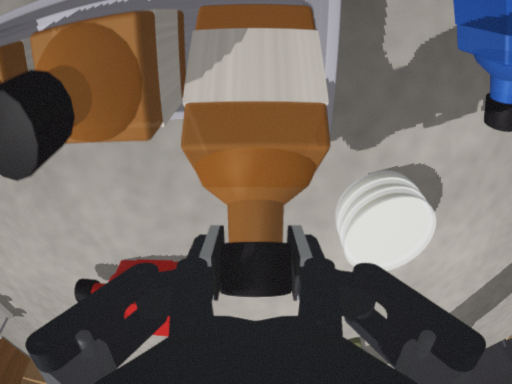

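View pics/s4.png

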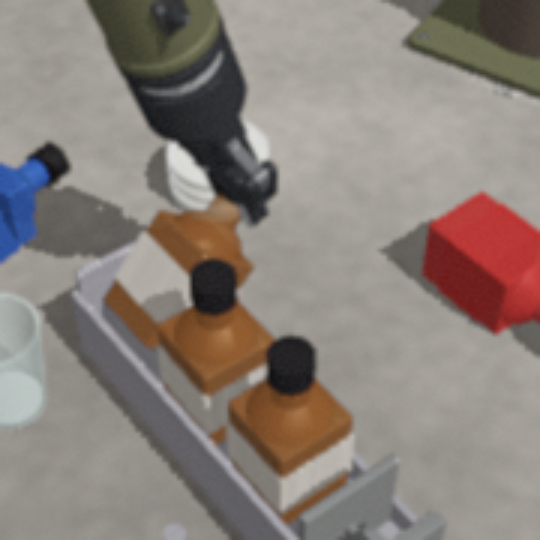

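>>> jog_arm --motion "-0.1 -1.3 0.6 -6.8 -0.1 0.1 0.2; 0 -1 0.6 -6 0 0 0.2; 0 -0.9 0.7 -6 0 0 0.2; 0 -0.7 0.5 -5 0 0 0.2; 0 0 0 0 0 0 0.2"

```text
t: 4.5
tcp_pos: [0.5078, -0.0635, 0.1292]
ee_rot: [[-0.332, -0.619, 0.712], [-0.943, 0.216, -0.252], [0.002, -0.756, -0.655]]
contact_force: [0.1, 0.3, -3.2]
width: 0.0323
```

```bash
python3 -c "
from h import *
st()
im,d=optics.get_image('wrist'); cv2.imwrite('pics/w5.png',cv2.cvtColor(im,cv2.COLOR_RGB2BGR))
im,d=optics.get_image('scene'); cv2.imwrite('pics/s5.png',cv2.resize(cv2.cvtColor(im,cv2.COLOR_RGB2BGR)[80:260,170:350],None,fx=3,fy=3))
arc(60.9,(-.102,.0749),[(15,-.027,.009),(10,-.029,.009),(5,-.030,.008),(2,-.030,.007),(0,-.030,.006)],-.137)
"
```

```text
t 4.5 tcp rack [-0.053  -0.1367  0.1292] world [ 0.5078 -0.0635  0.1292] tool y in rack [-0.655 -0.002 -0.756] x [-0.    -1.     0.002] w 0.0323 F [-0.06  0.32 -3.21] j [  17.4   61.1  -22.5   75.7    6.5   85.1 -113.4]
15 [-0.0442  0.1344]
10 [-0.0352  0.1354]
5 [-0.0252  0.1345]
2 [-0.0186  0.133 ]
0 [-0.0142  0.1316]
0.1 -0.9 0.6 -5 0 0.1 0.2; 0 -0.7 0.6 -5 0 0 0.2; 0 -0.8 0.7 -5 0 0 0.2; 0 -0.4 0.5 -3 0 0 0.2; 0 -0.3 0.3 -2 0 0 0.2
```

View pics/w5.png

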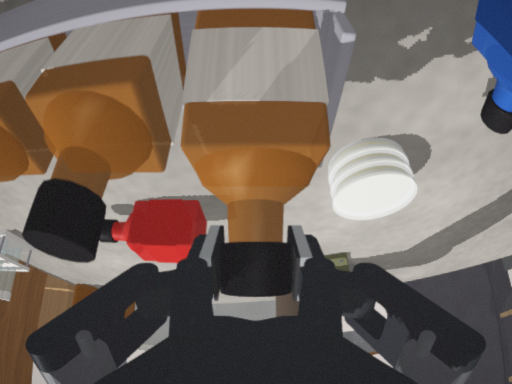

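View pics/s5.png

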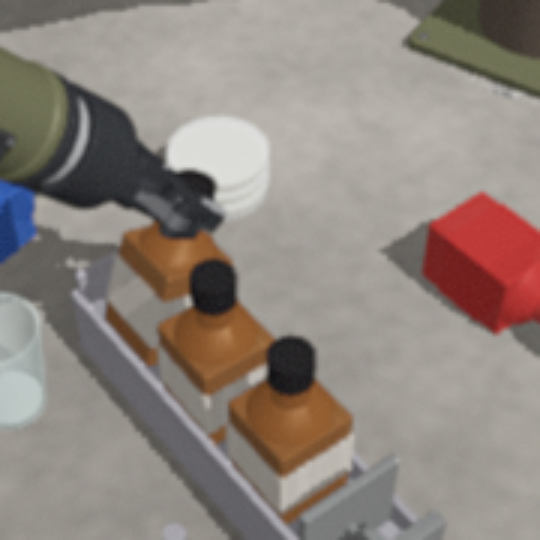

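>>> jog_arm --motion "0.1 -0.9 0.6 -5 0 0.1 0.2; 0 -0.7 0.6 -5 0 0 0.2; 0 -0.8 0.7 -5 0 0 0.2; 0 0 0 0 0 0 0.2"

```text
t: 5.0
tcp_pos: [0.5347, -0.0734, 0.1321]
ee_rot: [[-0.332, -0.783, 0.526], [-0.943, 0.275, -0.186], [0.001, -0.558, -0.83]]
contact_force: [-0.0, 0.6, -4.2]
width: 0.0331
```

```bash
python3 -c "
from h import *
st()
im,d=optics.get_image('scene'); cv2.imwrite('pics/s6.png',cv2.resize(cv2.cvtColor(im,cv2.COLOR_RGB2BGR)[80:260,170:350],None,fx=3,fy=3))
arc(60.9,(-.102,.0749),[(2,-.030,.007),(0,-.030,.006)],-.137)
"
```

```text
t 5.0 tcp rack [-0.0243 -0.1371  0.1321] world [ 0.5347 -0.0734  0.1321] tool y in rack [-0.83  -0.    -0.558] x [-0.    -1.     0.001] w 0.0331 F [-0.2   0.54 -4.15] j [  15.9   72.5  -21.5   54.3    3.4  109.2 -111.5]
2 [-0.0186  0.133 ]
0 [-0.0142  0.1316]
0 -0.5 0.4 -2.9 0 0 0.2; 0 -0.3 0.4 -2 0 0 0.2
```

View pics/s6.png

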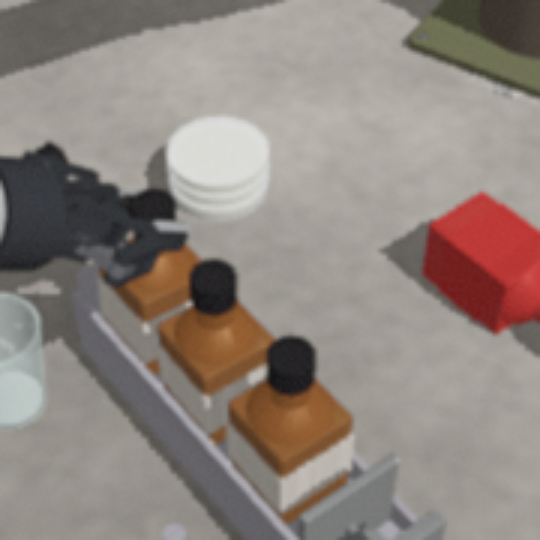

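>>> jog_arm --motion "0 -0.5 0.4 -2.9 0 0 0.2; 0 -0.1 0.5 -2 0 0 0.2; 0 0 0 0 0 0 0.2"

```text
t: 5.35
tcp_pos: [0.5441, -0.0764, 0.1312]
ee_rot: [[-0.332, -0.823, 0.461], [-0.943, 0.29, -0.161], [-0.001, -0.488, -0.873]]
contact_force: [0.0, -0.1, -2.6]
width: 0.0327
```

```bash
python3 -c "
from h import *
st()
for n in('scene','top'):
  im,d=optics.get_image(n); cv2.imwrite('pics/%s7.png'%n,cv2.cvtColor(im,cv2.COLOR_RGB2BGR)); np.save('pics/%s7.npy'%n,d)
a=cv2.imread('pics/scene7.png')[80:260,170:350];b=cv2.imread('pics/top7.png')[110:240,200:330]
cv2.imwrite('pics/c7.png',np.hstack([cv2.resize(a,(400,400)),cv2.resize(b,(400,400))]))
"
```

```text
t 5.35 tcp rack [-0.0144 -0.1368  0.1312] world [ 0.5441 -0.0764  0.1312] tool y in rack [-0.873  0.    -0.488] x [ 0.001 -1.    -0.001] w 0.0327 F [ 0.06 -0.11 -2.59] j [  15.    76.7  -20.9   46.4    2.3  117.2 -111.1]
```

View pics/c7.png

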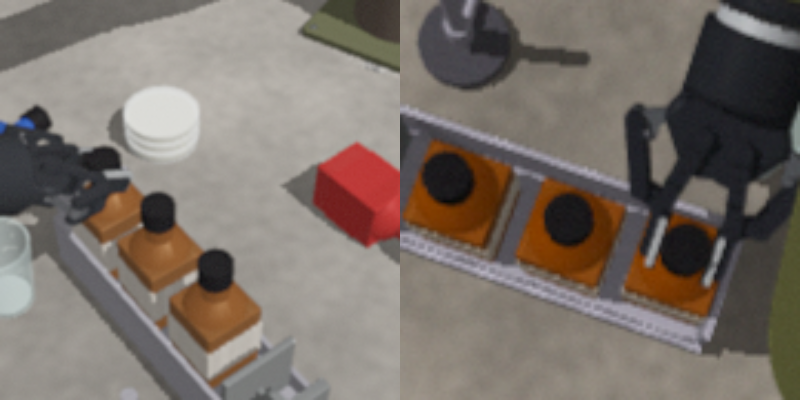

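>>> jog_arm --motion "0 0.1 0.1 0 0 0 0.2; 0 0 0.1 0 0 0 0.2; 0 0 0 0 0 0 0.2"

```text
t: 5.75
tcp_pos: [0.5446, -0.0769, 0.1303]
ee_rot: [[-0.332, -0.823, 0.46], [-0.943, 0.291, -0.16], [-0.002, -0.487, -0.873]]
contact_force: [-0.3, 0.5, 0.8]
width: 0.0328
```

```bash
python3 -c "
from h import *
st()
C=cloud('top',np.load('pics/top7.npy'));q=w2r(C,RK)
for nm,x,y in(('A',0,.032),('B',0,-.055),('F',0,-.137)):
  m=(abs(q[...,0]-x)<.03)&(abs(q[...,1]-y)<(.02 if nm!='F' else .016))&(q[...,2]>.135)&(q[...,2]<.17); t=q[m]; print(nm,len(t),t.min(0).round(4),t.max(0).round(4),np.median(t,axis=0).round(4))
"
```

```text
t 5.75 tcp rack [-0.0138 -0.1371  0.1303] world [ 0.5446 -0.0769  0.1303] tool y in rack [-0.873  0.001 -0.487] x [-0.    -1.    -0.002] w 0.0328 F [-0.43  0.4   0.82] j [  15.    76.9  -20.9   46.1    2.3  117.4 -111. ]
A 232 [-0.0238  0.0155  0.1351] [0.0094 0.0486 0.1601] [-0.0081  0.0307  0.1562]
B 226 [-0.0234 -0.0715  0.135 ] [ 0.0095 -0.0386  0.1601] [-0.0078 -0.0553  0.1563]
F 233 [-0.0172 -0.153   0.1353] [ 0.0201 -0.1212  0.1616] [-0.0017 -0.1367  0.158 ]
```

>>> jog_arm --motion "0 0 0 0 0 0 0.45; 0 0 0 0 0 0 0.5; 0 0 0 0 0 0 0.55; 0 0 0 0 0 0 0.6"

```text
t: 6.15
tcp_pos: [0.5448, -0.077, 0.1292]
ee_rot: [[-0.333, -0.823, 0.46], [-0.943, 0.291, -0.161], [-0.002, -0.487, -0.873]]
contact_force: [0.6, 0.7, -0.0]
width: 0.0512
```

```bash
python3 -c "
from h import *
st()
for n in('scene','wrist'):
  im,d=optics.get_image(n); cv2.imwrite('pics/%s8.png'%n,cv2.cvtColor(im,cv2.COLOR_RGB2BGR))
a=cv2.imread('pics/scene8.png')[80:260,170:350];b=cv2.imread('pics/wrist8.png')
cv2.imwrite('pics/c8.png',np.hstack([cv2.resize(a,(300,300)),cv2.resize(b,(400,300))]))
"
```

```text
t 6.15 tcp rack [-0.0136 -0.1372  0.1292] world [ 0.5448 -0.077   0.1292] tool y in rack [-0.873  0.001 -0.487] x [-0.001 -1.    -0.002] w 0.0512 F [ 0.3   0.82 -0.01] j [  15.    77.   -20.9   46.1    2.3  117.3 -111. ]
```

View pics/c8.png

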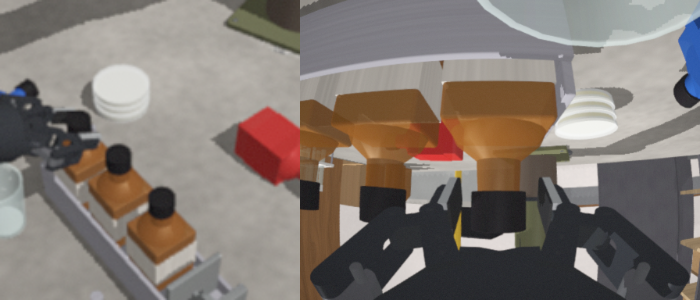

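>>> jog_arm --motion "0 -0.8 -1 0 0 0 0.6; 0 -1.2 -2 0 0 0 0.6; 0 -1.5 -2.6 0 0 0 0.6; 0 -1.5 -2.6 2 0 0 0.6; 0 0 0 0 0 0 0.6"

```text
t: 6.75
tcp_pos: [0.5445, -0.0767, 0.2286]
ee_rot: [[-0.334, -0.798, 0.502], [-0.943, 0.285, -0.174], [-0.004, -0.532, -0.847]]
contact_force: [0.5, -0.1, 0.2]
width: 0.051
```

```bash
python3 -c "
from h import *
st()
for n in('scene','top'):
  im,d=optics.get_image(n); cv2.imwrite('pics/%s9.png'%n,cv2.cvtColor(im,cv2.COLOR_RGB2BGR)); np.save('pics/%s9.npy'%n,d)
a=cv2.imread('pics/scene9.png')[80:260,170:350];b=cv2.imread('pics/top9.png')[80:280,100:350]
cv2.imwrite('pics/c9.png',np.hstack([cv2.resize(a,(350,350)),cv2.resize(b,(437,350))]))
"
```

```text
t 6.75 tcp rack [-0.014  -0.137   0.2286] world [ 0.5445 -0.0767  0.2286] tool y in rack [-0.847  0.004 -0.532] x [-0.002 -1.    -0.004] w 0.051 F [0.51 0.11 0.21] j [  11.5   67.5   -8.5   49.4   -6.2  119.7 -105.6]
```

View pics/c9.png

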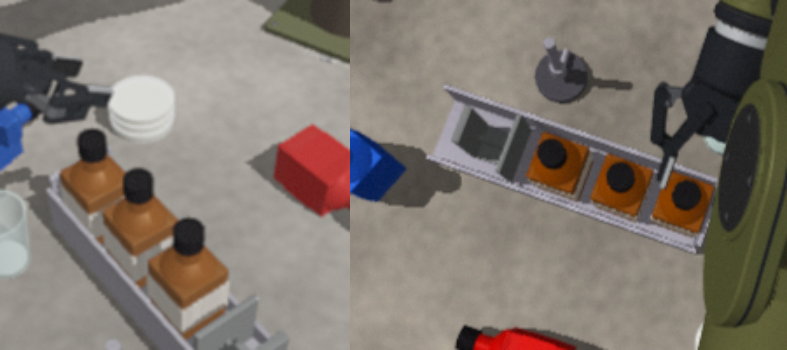

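```bash
python3 -c "
from h import *
C=cloud('top',np.load('pics/top9.npy'));q=w2r(C,RK)
m=(q[...,0]>.055)&(q[...,0]<.2)&(q[...,1]>-.05)&(q[...,1]<.2)
for z0,z1 in((.01,.06),(.06,.1),(.1,.16)):
  t=q[m&(q[...,2]>z0)&(q[...,2]<z1)]; print(len(t), t.min(0) if len(t) else '',t.max(0) if len(t) else '')
for nm,y in(('A',.032),('B',-.055),('F',-.137)):
  mm=(abs(q[...,0])<.03)&(abs(q[...,1]-y)<.02)&(q[...,2]>.135)&(q[...,2]<.17); t=q[mm]; print(nm,len(t),t.min(0).round(4),t.max(0).round(4))
R0=telemetry.get_obs()
"
python3 - <<'E'
import sys; sys.path.insert(0,'.')
s=open('h.py').read()
s=s.replace("def tool_R(phi):","def tool_R(phi):\n    if not np.isscalar(phi): return np.asarray(phi)")
s+='''
RP=rz(RK[2])@np.array([[1,0,0],[0,0,1],[0,-1,0]])  # push: tool x=rack x, z=rack y, down
'''
open('h.py','w').write(s)
E
python3 -c "
from h import *
plan([-.06,.10,.28],RP,13,grip=0)"
```

```text
591 [0.08733119 0.0491166  0.01005522] [0.16132723 0.12346013 0.05773065]
38 [0.11769624 0.07987849 0.06128755] [0.12834017 0.09138605 0.0993067 ]
70 [0.11782264 0.07957081 0.10079137] [0.13112053 0.09346563 0.14067385]
A 229 [-0.0235  0.0159  0.1354] [0.0093 0.0488 0.1598]
B 226 [-0.0233 -0.0715  0.1351] [ 0.0094 -0.0387  0.159 ]
F 224 [-0.018  -0.1522  0.1354] [ 0.0154 -0.1194  0.1597]
dist 0.24780444745001814 rot [ 45.28 -81.43 -45.61]
-1.83 0.07 -0.54 3.48 -6.26 -3.51 0; -1.87 -0.07 -0.34 3.48 -6.26 -3.51 0; -1.89 -0.2 -0.12 3.48 -6.26 -3.51 0; -1.88 -0.31 0.1 3.48 -6.26 -3.51 0; -1.83 -0.41 0.33 3.49 -6.26 -3.51 0
-1.76 -0.5 0.55 3.48 -6.27 -3.51 0; -1.65 -0.56 0.77 3.49 -6.26 -3.51 0; -1.52 -0.6 0.98 3.49 -6.27 -3.51 0; -1.37 -0.63 1.17 3.48 -6.26 -3.51 0; -1.19 -0.63 1.35 3.49 -6.27 -3.51 0
-0.99 -0.61 1.51 3.48 -6.26 -3.51 0; -0.79 -0.57 1.64 3.49 -6.27 -3.5 0; -0.56 -0.5 1.75 3.48 -6.26 -3.51 0
```

>>> jog_arm --motion "0 -0.5 -0.8 8 0 0 0.3; 0 -0.6 -0.7 8 0 0 0; 0 -0.7 -0.6 8 0 0 0; 0 0 0 8 0 0 0; 0 0 0 8 0 0 0"

```text
t: 7.35
tcp_pos: [0.5431, -0.0769, 0.251]
ee_rot: [[-0.334, -0.293, 0.896], [-0.943, 0.107, -0.316], [-0.003, -0.95, -0.312]]
contact_force: [-0.1, -0.7, 0.2]
width: -0.0001
```

```bash
python3 -c "
from h import *
st();plan([-.03,.12,.25],RP,12,grip=0)"
```

```text
t 7.35 tcp rack [-0.0152 -0.1376  0.251 ] world [ 0.5431 -0.0769  0.251 ] tool y in rack [-0.312  0.004 -0.95 ] x [-0.002 -1.    -0.003] w -0.0001 F [ 0.12 -0.74  0.24] j [  10.2   41.2   -8.2   84.7    0.2   71.8 -106.3]
dist 0.2580611128872714 rot [ 14.12 -89.25 -14.44]
-2.15 0.05 -0.12 1.18 -7.44 -1.2 0; -2.14 0.01 0.16 1.18 -7.44 -1.2 0; -2.11 -0.03 0.44 1.18 -7.44 -1.2 0; -2.03 -0.06 0.71 1.18 -7.44 -1.2 0; -1.92 -0.08 0.97 1.17 -7.44 -1.2 0
-1.78 -0.1 1.21 1.17 -7.44 -1.2 0; -1.6 -0.11 1.43 1.17 -7.44 -1.21 0; -1.4 -0.11 1.63 1.18 -7.43 -1.2 0; -1.18 -0.1 1.8 1.17 -7.44 -1.21 0; -0.93 -0.09 1.93 1.18 -7.43 -1.2 0
-0.67 -0.06 2.04 1.17 -7.44 -1.21 0; -0.4 -0.03 2.11 1.18 -7.43 -1.2 0
```

>>> jog_arm --motion "-2.2 0 -0.1 1.2 -7.4 -1.2 0; -2.1 0 0.2 1.2 -7.4 -1.2 0; -2.1 0 0.4 1.2 -7.4 -1.2 0; -2 -0.1 0.7 1.2 -7.4 -1.2 0; -1.9 -0.1 1 1.2 -7.4 -1.2 0"

```text
t: 7.85
tcp_pos: [0.573, 0.0268, 0.2502]
ee_rot: [[0.31, -0.203, 0.929], [-0.948, 0.005, 0.318], [-0.069, -0.979, -0.191]]
contact_force: [-0.5, 0.2, 0.1]
width: 0.0004
```

>>> jog_arm --motion "-1.8 -0.1 1.2 1.2 -7.4 -1.2 0; -1.6 -0.1 1.4 1.2 -7.4 -1.2 0; -1.4 -0.1 1.6 1.2 -7.4 -1.2 0; -1.2 -0.1 1.8 1.2 -7.4 -1.2 0; -0.9 -0.1 1.9 1.2 -7.4 -1.2 0"

```text
t: 8.35
tcp_pos: [0.6025, 0.1296, 0.2496]
ee_rot: [[0.825, -0.06, 0.562], [-0.564, -0.016, 0.826], [-0.041, -0.998, -0.047]]
contact_force: [-0.1, 0.1, 0.1]
width: -0.0
```

```bash
python3 -c "
from h import *
st();plan([-.005,.215,.25],RP,5,grip=0)"
```

```text
t 8.35 tcp rack [-0.0278  0.0769  0.2496] world [0.6025 0.1296 0.2496] tool y in rack [-0.051 -0.035 -0.998] x [ 0.965 -0.258 -0.041] w -0.0 F [-0.13  0.05  0.14] j [ -2.   41.  -27.1  85.8  19.2  61.6 -67.9]
dist 0.1399884660335079 rot [  2.36 -14.92  -2.66]
-0.27 -0.13 2.78 0.47 -2.98 -0.53 0; -0.13 -0.1 2.8 0.47 -2.98 -0.53 0; 0.02 -0.08 2.8 0.47 -2.99 -0.53 0; 0.17 -0.06 2.79 0.48 -2.98 -0.54 0; 0.31 -0.04 2.78 0.47 -2.99 -0.53 0
```

>>> jog_arm --motion "-0.3 -0.1 2.8 0.5 -3 -0.5 0; -0.1 -0.1 2.8 0.5 -3 -0.5 0; 0 -0.1 2.8 0.5 -3 -0.5 0; 0.2 0 2.8 0.5 -3 -0.5 0; 0.3 0 2.8 0.5 -3 -0.5 0"

```text
t: 8.85
tcp_pos: [0.6712, 0.2519, 0.2487]
ee_rot: [[0.942, -0.002, 0.335], [-0.335, 0.002, 0.942], [-0.003, -1.0, 0.001]]
contact_force: [0.3, -0.9, -0.1]
width: 0.0001
```

```bash
python3 -c "
from h import *
st();plan([-.003,.212,.062],RP,5,grip=0)"
```

```text
t 8.85 tcp rack [-0.0036  0.215   0.2487] world [0.6712 0.2519 0.2487] tool y in rack [-0.003  0.001 -1.   ] x [ 1.    -0.003 -0.003] w 0.0001 F [ 0.57 -0.81 -0.07] j [-11.1  48.4 -29.5  69.3  23.2  68.1 -60.4]
dist 0.1867526925375907 rot [-0.09 -0.15 -0.16]
0.02 3.73 -0.07 -0.02 -0.03 -0.03 0; 0.02 3.74 -0.06 -0.02 -0.03 -0.03 0; 0.02 3.73 -0.06 -0.02 -0.03 -0.03 0; 0.02 3.74 -0.06 -0.01 -0.03 -0.04 0; 0.01 3.73 -0.07 -0.02 -0.03 -0.03 0
```

>>> jog_arm --motion "0 4 0 0 0 0 0; 0 4 0 0 0 0 0; 0 4 0 0 0 0 0; 0 4 0 0 0 0 0; 0 2.2 0 0 0 0 0"

```text
t: 9.35
tcp_pos: [0.6683, 0.2502, 0.0628]
ee_rot: [[0.942, -0.007, 0.336], [-0.336, -0.0, 0.942], [-0.007, -1.0, -0.003]]
contact_force: [-0.7, 0.5, 0.7]
width: -0.0002
```

```bash
python3 -c "
from h import *
st()
a,_=optics.get_image('scene');b,_=optics.get_image('top')
c=np.hstack([cv2.resize(a[80:320,170:370],(350,420)),cv2.resize(b[80:280,100:350],(437,350+70))]);cv2.imwrite('pics/c10.png',cv2.cvtColor(c,cv2.COLOR_RGB2BGR))
"
```

```text
t 9.35 tcp rack [-0.0057  0.2125  0.0628] world [0.6683 0.2502 0.0628] tool y in rack [-0.007 -0.003 -1.   ] x [ 1.    -0.004 -0.007] w -0.0002 F [-0.84  0.27  0.67] j [-12.2  59.6 -25.7  77.8  29.2  49.5 -65.6]
```

View pics/c10.png

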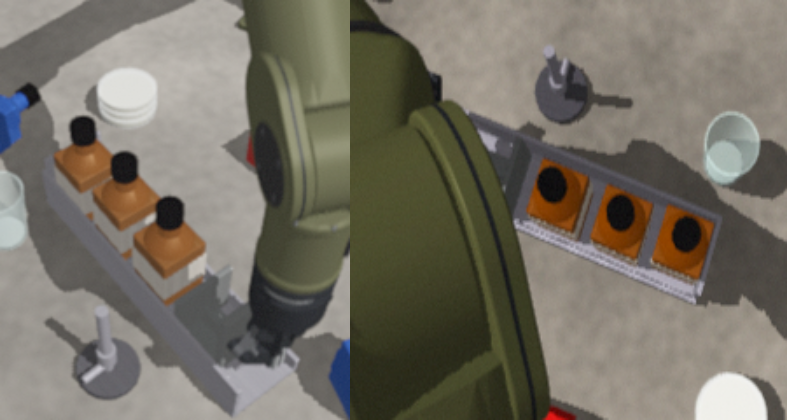

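>>> jog_arm --motion "0 0 -0.8 0 0 0 0; 0 0 -0.8 0 0 0 0; 0 0 -0.8 0 0 0 0; 0 0 -0.5 0 0 0 0; 0.1 0 -0.5 0 0 0 0"

```text
t: 9.95
tcp_pos: [0.6611, 0.2188, 0.0691]
ee_rot: [[0.942, 0.001, 0.337], [-0.337, 0.003, 0.942], [0.0, -1.0, 0.004]]
contact_force: [-1.0, 0.1, 0.1]
width: 0.0001
```

>>> jog_arm --motion "0 0 -0.5 0 0 0 0; 0 0 -0.5 0 0 0 0; 0 0 -0.5 0 0 0 0; 0 0 -0.5 0 0 0 0; 0 0 -0.5 0 0 0 0"

```text
t: 10.45
tcp_pos: [0.6527, 0.196, 0.0684]
ee_rot: [[0.942, 0.001, 0.336], [-0.336, 0.004, 0.942], [-0.0, -1.0, 0.004]]
contact_force: [1.7, 1.9, 2.8]
width: 0.0
```

```bash
python3 -c "
from h import *
st()
a,_=optics.get_image('scene');b,_=optics.get_image('wrist')
c=np.hstack([cv2.resize(a[80:320,170:370],(350,420)),cv2.resize(b,(440,420))]);cv2.imwrite('pics/c11.png',cv2.cvtColor(c,cv2.COLOR_RGB2BGR))
"
```

```text
t 10.45 tcp rack [-0.0025  0.1562  0.0684] world [0.6527 0.196  0.0684] tool y in rack [-0.     0.004 -1.   ] x [ 1.    -0.004 -0.   ] w 0.0 F [0.96 2.31 2.78] j [ -7.8  56.9 -25.5  85.1  30.5  44.9 -64.6]
```

View pics/c11.png

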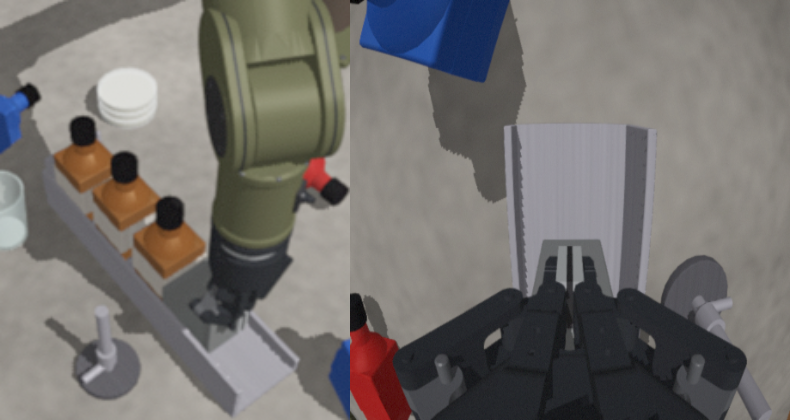

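>>> jog_arm --motion "0 0 -0.4 0 0 0 0; 0 0 -0.4 0 0 0 0; 0 0 -0.4 0 0 0 0; 0 0 -0.4 0 0 0 0; 0 0 -0.4 0 0 0 0"

```text
t: 11.05
tcp_pos: [0.646, 0.1777, 0.0683]
ee_rot: [[0.942, 0.002, 0.336], [-0.336, 0.004, 0.942], [-0.0, -1.0, 0.005]]
contact_force: [1.6, 3.5, 4.2]
width: -0.0001
```

>>> jog_arm --motion "0 0 -0.4 0 0 0 0; 0 0 -0.4 0 0 0 0; 0 0 -0.4 0 0 0 0; 0 0 -0.4 0 0 0 0"

```text
t: 11.45
tcp_pos: [0.6407, 0.1626, 0.0683]
ee_rot: [[0.942, 0.002, 0.336], [-0.336, 0.005, 0.942], [0.0, -1.0, 0.005]]
contact_force: [3.3, 4.5, 5.0]
width: -0.0002
```

```bash
python3 -c "
from h import *
st()
a,_=optics.get_image('scene');b,_=optics.get_image('top')
c=np.hstack([cv2.resize(a[80:320,170:370],(350,420)),cv2.resize(b[80:280,100:350],(437,350+70))]);cv2.imwrite('pics/c12.png',cv2.cvtColor(c,cv2.COLOR_RGB2BGR))
"
```

```text
t 11.45 tcp rack [-0.0027  0.1207  0.0683] world [0.6407 0.1626 0.0683] tool y in rack [ 0.     0.005 -1.   ] x [ 1.    -0.004  0.   ] w -0.0002 F [1.62 5.37 5.01] j [ -5.   55.6 -25.3  89.1  31.3  42.3 -63.8]
```

View pics/c12.png

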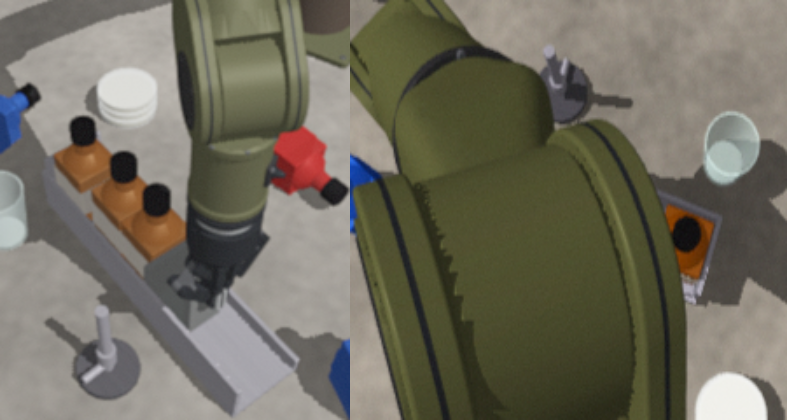

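>>> jog_arm --motion "0 0 -0.3 0 0 0 0; 0 0 -0.3 0 0 0 0; 0 0 -0.3 0 0 0 0; 0 0 -0.3 0 0 0 0"

```text
t: 11.95
tcp_pos: [0.6368, 0.1517, 0.0683]
ee_rot: [[0.942, 0.002, 0.336], [-0.336, 0.005, 0.942], [0.0, -1.0, 0.005]]
contact_force: [4.0, 4.7, 4.9]
width: 0.0003
```

>>> jog_arm --motion "0 0 -0.2 0 0 0 0; 0 0 -0.2 0 0 0 0; 0 0 -0.1 0 0 0 0"

```text
t: 12.25
tcp_pos: [0.6353, 0.1473, 0.0683]
ee_rot: [[0.942, 0.002, 0.336], [-0.336, 0.006, 0.942], [0.0, -1.0, 0.006]]
contact_force: [4.9, 6.0, 3.9]
width: -0.0003
```

```bash
python3 -c "
from h import *
st()
a,d=optics.get_image('scene');np.save('pics/scene13.npy',d)
c=cv2.resize(a[100:300,180:350],(595,600-0));cv2.imwrite('pics/c13.png',cv2.cvtColor(c,cv2.COLOR_RGB2BGR))
q=w2r(cloud('scene',d),RK)
for nm,y in(('A',-.007),('B',-.072),('F',-.137)):
  mm=(abs(q[...,0])<.03)&(abs(q[...,1]-y)<.03)&(q[...,2]>.147)&(q[...,2]<.165); t=q[mm]; print(nm,len(t),t.min(0).round(4),t.max(0).round(4))
"
```

```text
t 12.25 tcp rack [-0.0027  0.1045  0.0683] world [0.6353 0.1473 0.0683] tool y in rack [ 0.     0.006 -1.   ] x [ 1.    -0.004  0.   ] w -0.0003 F [2.67 7.26 3.86] j [ -3.7  55.  -25.3  90.9  31.7  41.1 -63.4]
A 203 [-0.0207 -0.025   0.147 ] [0.0125 0.0099 0.1581]
B 184 [-0.0201 -0.0885  0.1471] [ 0.014  -0.0537  0.1573]
F 169 [-0.0142 -0.1518  0.147 ] [ 0.0183 -0.1177  0.1579]
```

View pics/c13.png

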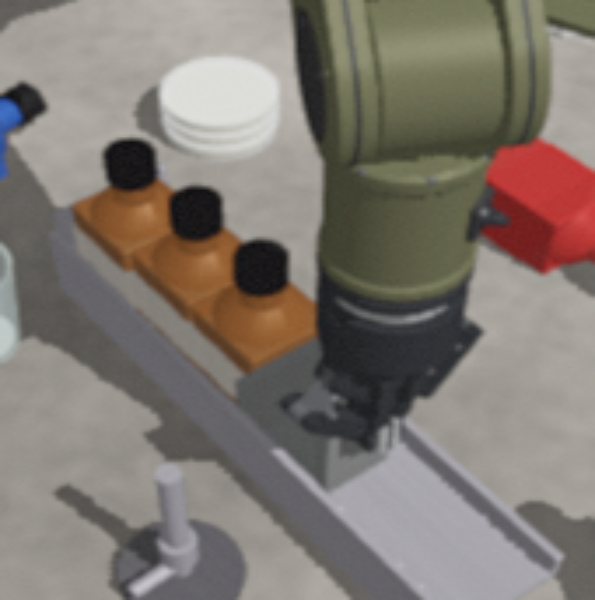

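>>> jog_arm --motion "0 0 -0.1 0 0 0 0; 0 0 -0.1 0 0 0 0; 0 0 -0.1 0 0 0 0; 0 0 -0.1 0 0 0 0"

```text
t: 12.7
tcp_pos: [0.6348, 0.1459, 0.0684]
ee_rot: [[0.942, 0.004, 0.335], [-0.335, 0.009, 0.942], [0.001, -1.0, 0.01]]
contact_force: [7.0, 10.1, 1.0]
width: 0.0
```

>>> jog_arm --motion "0 0 0.3 0 0 0 0; 0 0 0.5 0 0 0 0; 0 0 2 0 0 0 0; 0 0 3 0 0 0 0; 0 0 3 0 0 0 0"

```text
t: 13.2
tcp_pos: [0.6612, 0.2223, 0.0664]
ee_rot: [[0.941, -0.005, 0.338], [-0.338, -0.002, 0.941], [-0.004, -1.0, -0.004]]
contact_force: [0.7, 0.4, 0.1]
width: -0.0002
```

>>> jog_arm --motion "0 -3 1 0 0 0 0; 0 -4 0 0 0 0 0; 0 -4 0 0 0 0 0; 0 -4 0 0 0 0 0; 0 -4 4 0 0 0 0"

```text
t: 13.7
tcp_pos: [0.6776, 0.258, 0.2534]
ee_rot: [[0.939, -0.004, 0.343], [-0.343, -0.009, 0.939], [-0.001, -1.0, -0.01]]
contact_force: [3.0, 0.3, -0.5]
width: -0.0001
```

>>> jog_arm --motion "0 -2 5 0 0 0 0; 0 0 5 0 0 0 0; 0 0 5 0 0 0 0; 0 0 0 0 0 0 0; 0 0 0 0 0 0 0"

```text
t: 14.2
tcp_pos: [0.7249, 0.402, 0.2684]
ee_rot: [[0.942, -0.005, 0.335], [-0.335, -0.002, 0.942], [-0.004, -1.0, -0.004]]
contact_force: [-0.2, -0.6, -0.3]
width: -0.0001
```

```bash
python3 -c "
from h import *
st()
P=np.percentile
for n in('scene','top'):
  im,d=optics.get_image(n); cv2.imwrite('pics/%s14.png'%n,cv2.cvtColor(im,cv2.COLOR_RGB2BGR)); np.save('pics/%s14.npy'%n,d)
  q=w2r(cloud(n,d),RK)
  for nm,y in(('A',-.007),('B',-.072),('F',-.137)):
    mm=(abs(q[...,0])<.03)&(abs(q[...,1]-y)<.03)&(q[...,2]>.147)&(q[...,2]<.165); t=q[mm]; print(nm,len(t),((t.min(0)+t.max(0))/2).round(4))
  t=q[(abs(q[...,0])<.02)&(q[...,2]>.1)&(q[...,2]<.115)&(q[...,1]>.05)&(q[...,1]<.13)]; print('tab',len(t),P(t[:,1],[2,50,98]).round(4) if len(t) else '')
a=cv2.imread('pics/scene14.png');b=cv2.imread('pics/top14.png')
cv2.imwrite('pics/c14.png',np.hstack([cv2.resize(a[80:320,150:390],(400,400)),cv2.resize(b[90:290,140:340],(400,400))]))
"
```

```text
t 14.2 tcp rack [-0.0028  0.3744  0.2684] world [0.7249 0.402  0.2684] tool y in rack [-0.004 -0.004 -1.   ] x [ 1.    -0.003 -0.004] w -0.0001 F [ 0.05 -0.67 -0.28] j [-25.8  60.5 -27.2  34.5  23.4  88.4 -60.4]
A 202 [-0.0037 -0.0086  0.1522]
B 184 [-0.0033 -0.0724  0.1525]
F 167 [ 0.0021 -0.1359  0.1525]
tab 123 [0.091  0.0979 0.1029]
A 213 [-0.0068 -0.0101  0.1535]
B 209 [-0.0061 -0.0738  0.156 ]
F 213 [-0.0016 -0.1378  0.1544]
tab 105 [0.0897 0.0948 0.101 ]
```

View pics/c14.png

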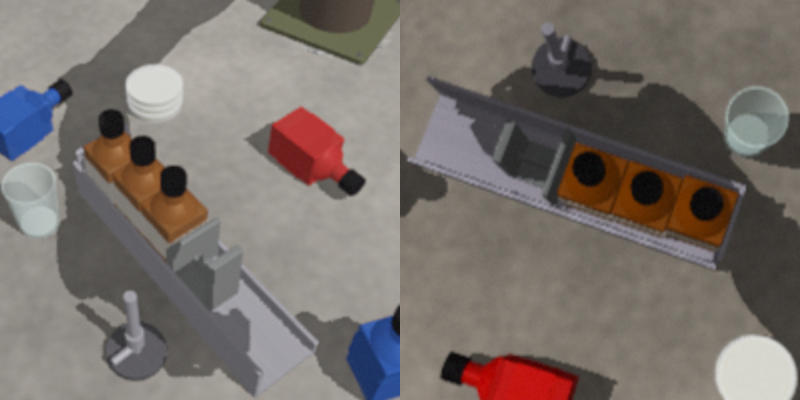

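```bash
python3 -c "
from h import *
P=np.percentile
for n in('scene','top'):
  q=w2r(cloud(n,np.load('pics/%s14.npy'%n)),RK)
  for x in (-.03,-.015,0,.015,.03):
    s=(abs(q[...,0]-x)<.008)
    t=q[s&(q[...,2]>.082)&(q[...,2]<.093)&(q[...,1]>.024)&(q[...,1]<.06)]; u=q[s&(q[...,2]>.101)&(q[...,2]<.115)&(q[...,1]>.06)&(q[...,1]<.13)]
    print(n,x,'plate',len(t),P(t[:,1],[5,50,95]).round(4) if len(t) else '','tab',len(u),P(u[:,1],[5,50,95]).round(4) if len(u) else '')
  t=q[(abs(q[...,0])<.03)&(abs(q[...,2]-.094)<.006)&(q[...,1]>-.05)&(q[...,1]<.05)]; h,e=np.histogram(t[:,1],bins=np.arange(-.05,.052,.004)); print(h,e[:-1].round(3))
b=cv2.imread('pics/top14.png')[130:200,180:330]
a=cv2.imread('pics/scene14.png')[165:275,215:305]
cv2.imwrite('pics/c15.png',cv2.resize(b,None,fx=5,fy=5,interpolation=cv2.INTER_CUBIC));cv2.imwrite('pics/c16.png',cv2.resize(a,None,fx=5,fy=5,interpolation=cv2.INTER_CUBIC))
"
```

```text
scene -0.03 plate 27 [0.0332 0.0377 0.0407] tab 5 [0.0933 0.0977 0.1022]
scene -0.015 plate 28 [0.0337 0.0379 0.0406] tab 48 [0.0914 0.0974 0.1026]
scene 0 plate 25 [0.0348 0.0377 0.0406] tab 46 [0.0917 0.0975 0.1026]
scene 0.015 plate 28 [0.033  0.0377 0.0406] tab 51 [0.092  0.0981 0.1027]
scene 0.03 plate 31 [0.0334 0.0382 0.0407] tab 11 [0.0931 0.0976 0.1018]
[24 38 17 13  9 12  7  7  6  8  6  7 11  7 18 23 32 70 32  0  0  0  5  0
  0] [-0.05  -0.046 -0.042 -0.038 -0.034 -0.03  -0.026 -0.022 -0.018 -0.014
 -0.01  -0.006 -0.002  0.002  0.006  0.01   0.014  0.018  0.022  0.026
  0.03   0.034  0.038  0.042  0.046]
top -0.03 plate 26 [0.032  0.0352 0.0393] tab 15 [0.0899 0.0948 0.101 ]
top -0.015 plate 27 [0.0318 0.0355 0.0388] tab 41 [0.0899 0.0947 0.1007]
top 0 plate 26 [0.0319 0.0356 0.0391] tab 39 [0.09   0.0953 0.1005]
top 0.015 plate 26 [0.0318 0.0349 0.0388] tab 38 [0.0902 0.0949 0.1002]
top 0.03 plate 25 [0.0322 0.0354 0.039 ] tab 0 
[25 39 45 29 15  9  6  4  2  3  1  2  3  4  5 12 24 34  0  0  5 14  2  0
  0] [-0.05  -0.046 -0.042 -0.038 -0.034 -0.03  -0.026 -0.022 -0.018 -0.014
 -0.01  -0.006 -0.002  0.002  0.006  0.01   0.014  0.018  0.022  0.026
  0.03   0.034  0.038  0.042  0.046]
```

View pics/c15.png

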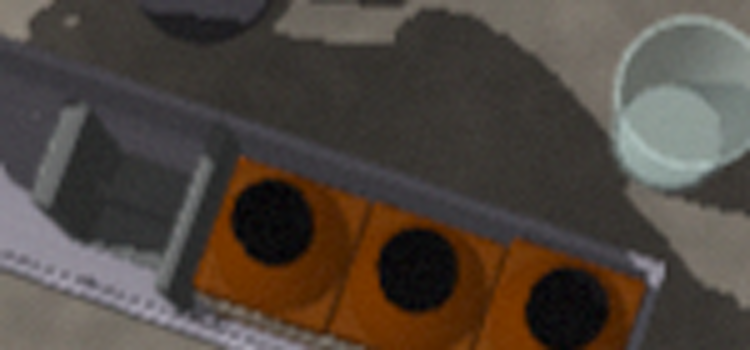

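View pics/c16.png

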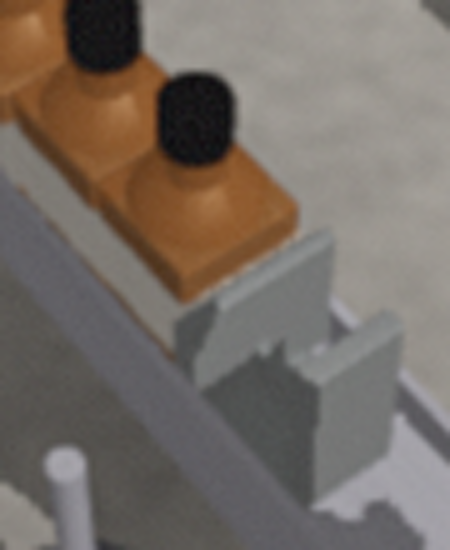

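```bash
python3 -c "
from h import *
plan([-.002,.205,.25],RP,5,grip=0)"
```

```text
dist 0.16886105085408032 rot [ 0.11 -0.33 -0.06]
-0.01 0.44 -3.35 0.02 -0.07 -0.01 0; -0.02 0.43 -3.35 0.02 -0.06 -0.01 0; -0.02 0.43 -3.35 0.02 -0.07 -0.01 0; -0.02 0.43 -3.35 0.03 -0.06 -0.01 0; -0.03 0.44 -3.35 0.02 -0.07 -0.02 0
```

>>> jog_arm --motion "0 0.4 -3.4 0 0 0 0; 0 0.4 -3.4 0 0 0 0; 0 0.4 -3.4 0 0 0 0; 0 0.4 -3.4 0 0 0 0; 0 0.4 -3.4 0 0 0 0"

```text
t: 14.8
tcp_pos: [0.6684, 0.2369, 0.253]
ee_rot: [[0.941, 0.001, 0.339], [-0.339, 0.0, 0.941], [0.001, -1.0, 0.0]]
contact_force: [0.5, -0.8, -0.1]
width: 0.0
```

>>> jog_arm --motion "0 4 0 0 0 0 0; 0 4 0 0 0 0 0; 0 4 0 0 0 0 0; 0 4 0 0 0 0 0; 0 1.8 0 0 0 0 0"

```text
t: 15.3
tcp_pos: [0.667, 0.2378, 0.0711]
ee_rot: [[0.941, -0.005, 0.338], [-0.338, -0.002, 0.941], [-0.004, -1.0, -0.004]]
contact_force: [-0.4, -0.4, -0.7]
width: 0.0003
```

```bash
python3 -c "
from h import *
st();plan([-.002,.125,.068],RP,5,grip=0)"
```

```text
t 15.3 tcp rack [-0.0028  0.2004  0.0711] world [0.667  0.2378 0.0711] tool y in rack [-0.004 -0.004 -1.   ] x [ 1.    -0.006 -0.004] w 0.0003 F [-0.27 -0.49 -0.66] j [-11.2  58.6 -25.8  78.9  29.3  49.4 -65.3]
dist 0.07547392675079317 rot [ 0.22 -0.37 -0.24]
0.03 0.07 -1.51 0.04 -0.07 -0.05 0; 0.02 0.07 -1.51 0.05 -0.08 -0.05 0; 0.02 0.06 -1.51 0.04 -0.07 -0.05 0; 0.02 0.06 -1.5 0.05 -0.08 -0.04 0; 0.02 0.07 -1.51 0.04 -0.07 -0.05 0
```

>>> jog_arm --motion "0 0 -1.5 0 -0.1 0 0; 0 0 -1.5 0 -0.1 0 0; 0 0 -1.5 0 -0.1 0 0; 0 0 -1.5 0 0 0 0; 0 0 -1.2 0 0 0 0"

```text
t: 15.8
tcp_pos: [0.6458, 0.172, 0.0755]
ee_rot: [[0.943, 0.002, 0.333], [-0.333, 0.002, 0.943], [0.001, -1.0, 0.002]]
contact_force: [0.1, 0.2, -0.0]
width: 0.0
```

```bash
python3 -c "
from h import *
st()
a,d=optics.get_image('scene')
c=cv2.resize(a[150:290,210:330],(510,595),interpolation=cv2.INTER_CUBIC);cv2.imwrite('pics/c17.png',cv2.cvtColor(c,cv2.COLOR_RGB2BGR))"
```

```text
t 15.8 tcp rack [-0.001   0.1312  0.0755] world [0.6458 0.172  0.0755] tool y in rack [ 0.001  0.002 -1.   ] x [ 1.    -0.001  0.001] w 0.0 F [-0.01  0.19 -0.02] j [ -5.7  55.5 -25.7  87.6  30.9  44.  -63.7]
```

View pics/c17.png

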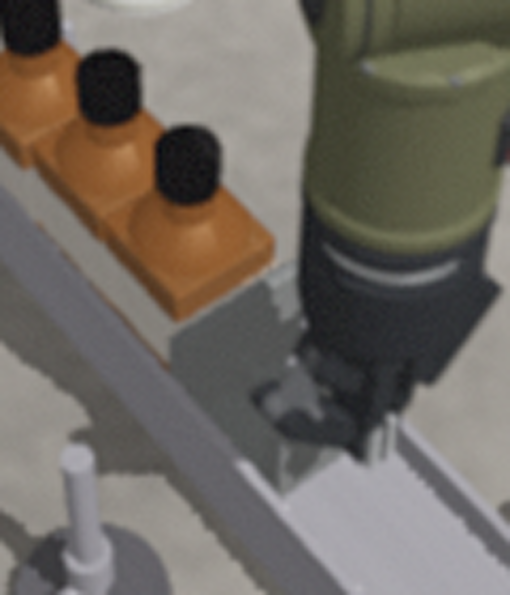

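>>> jog_arm --motion "0 0.1 -0.4 0 0 0 0; 0 0.1 -0.4 0 0 0 0; 0 0.1 -0.4 0 0 0 0; 0 0 -0.3 0 0 0 0; 0 0 -0.2 0 0 0 0"

```text
t: 16.35
tcp_pos: [0.6397, 0.1587, 0.0707]
ee_rot: [[0.944, 0.0, 0.331], [-0.331, 0.003, 0.944], [-0.001, -1.0, 0.003]]
contact_force: [0.5, 0.0, -0.5]
width: 0.0002
```

>>> jog_arm --motion "0 0 -0.2 0 0 0 0; 0 0 -0.2 0 0 0 0; 0 0 -0.2 0 0 0 0; 0 0 -0.1 0 0 0 0; 0 0 -0.1 0 0 0 0"

```text
t: 16.85
tcp_pos: [0.6374, 0.1518, 0.0709]
ee_rot: [[0.944, 0.001, 0.331], [-0.331, 0.004, 0.944], [-0.0, -1.0, 0.004]]
contact_force: [0.5, 1.2, -1.2]
width: -0.0004
```

```bash
python3 -c "
from h import *
st()"
```

```text
t 16.85 tcp rack [-0.0023  0.1094  0.0709] world [0.6374 0.1518 0.0709] tool y in rack [-0.     0.004 -1.   ] x [ 1.     0.001 -0.   ] w -0.0004 F [ 0.02  1.33 -1.18] j [ -4.   55.1 -25.6  90.2  31.6  42.  -63.2]
```

>>> jog_arm --motion "0 0 -0.1 0 0 0 0; 0 0 -0.1 0 0 0 0; 0 0 -0.1 0 0 0 0; 0 0 -0.1 0 0 0 0; 0 0 -0.1 0 0 0 0"

```text
t: 17.35
tcp_pos: [0.6354, 0.1465, 0.0709]
ee_rot: [[0.944, 0.0, 0.331], [-0.331, 0.003, 0.944], [-0.001, -1.0, 0.003]]
contact_force: [0.0, 2.1, -0.6]
width: -0.0001
```

```bash
python3 -c "
from h import *
st()"
```

```text
t 17.35 tcp rack [-0.0023  0.1038  0.0709] world [0.6354 0.1465 0.0709] tool y in rack [-0.001  0.003 -1.   ] x [ 1.     0.001 -0.001] w -0.0001 F [-0.64  1.98 -0.6 ] j [ -3.6  54.9 -25.5  90.7  31.7  41.7 -63.1]
```

>>> jog_arm --motion "0 0 -0.1 0 0 0 0; 0 0 0 0 0 0 0"

```text
t: 17.55
tcp_pos: [0.6352, 0.1456, 0.0709]
ee_rot: [[0.943, 0.0, 0.331], [-0.331, 0.003, 0.943], [-0.001, -1.0, 0.003]]
contact_force: [0.2, 2.6, -1.1]
width: 0.0001
```

```bash
python3 -c "
from h import *
st()"
```

```text
t 17.55 tcp rack [-0.0023  0.1028  0.0709] world [0.6352 0.1456 0.0709] tool y in rack [-0.001  0.003 -1.   ] x [ 1.     0.001 -0.001] w 0.0001 F [-0.65  2.49 -1.06] j [ -3.5  54.9 -25.5  90.8  31.7  41.6 -63. ]
```

Light contact now; unload very slowly.

>>> jog_arm --motion "0 0 0.03 0 0 0 0; 0 0 0.03 0 0 0 0; 0 0 0.04 0 0 0 0; 0 0 0.05 0 0 0 0; 0 0 0.05 0 0 0 0"

```text
t: 18.05
tcp_pos: [0.6359, 0.1467, 0.0707]
ee_rot: [[0.943, 0.0, 0.332], [-0.332, 0.002, 0.943], [-0.001, -1.0, 0.002]]
contact_force: [-0.4, -0.4, -0.5]
width: -0.0002
```

>>> jog_arm --motion "0 0 0.1 0 0 0 0; 0 0 0.1 0 0 0 0; 0 0 0.2 0 0 0 0; 0 0 0.3 0 0 0 0; 0 0 0.5 0 0 0 0"

```text
t: 18.55
tcp_pos: [0.6399, 0.1587, 0.0709]
ee_rot: [[0.943, 0.0, 0.332], [-0.332, 0.003, 0.943], [-0.001, -1.0, 0.003]]
contact_force: [0.0, -0.0, -0.4]
width: 0.0004
```

>>> jog_arm --motion "0 0 1 0 0 0 0; 0 0 2 0 0 0 0; 0 0 3 0 0 0 0; 0 0 3 0 0 0 0; 0 -2 1 0 0 0 0"

```text
t: 19.05
tcp_pos: [0.6708, 0.2581, 0.0889]
ee_rot: [[0.945, -0.004, 0.327], [-0.327, 0.006, 0.945], [-0.006, -1.0, 0.004]]
contact_force: [-0.6, 0.1, -0.4]
width: -0.0004
```

>>> jog_arm --motion "0 -4 0 0 0 0 0; 0 -4 0 0 0 0 0; 0 -4 2 0 0 0 0; 0 -4 5 0 0 0 0; 0 0 5 0 0 0 0"

```text
t: 19.55
tcp_pos: [0.7127, 0.3562, 0.251]
ee_rot: [[0.942, 0.011, 0.336], [-0.336, 0.009, 0.942], [0.007, -1.0, 0.012]]
contact_force: [0.8, 0.3, 0.4]
width: -0.0002
```

>>> jog_arm --motion "0 0 5 0 0 0 0; 0 0 0 0 0 0 0; 0 0 0 0 0 0 0"

```text
t: 19.85
tcp_pos: [0.7241, 0.4055, 0.2407]
ee_rot: [[0.945, -0.002, 0.328], [-0.328, 0.003, 0.945], [-0.003, -1.0, 0.002]]
contact_force: [0.0, -0.4, -0.3]
width: 0.0002
```

```bash
python3 -c "
from h import *
st()
P=np.percentile
for n in('scene','top'):
  im,d=optics.get_image(n); cv2.imwrite('pics/%s18.png'%n,cv2.cvtColor(im,cv2.COLOR_RGB2BGR)); np.save('pics/%s18.npy'%n,d)
  q=w2r(cloud(n,d),RK)
  for nm,y in(('A',-.007),('B',-.072),('F',-.137)):
    mm=(abs(q[...,0])<.03)&(abs(q[...,1]-y)<.03)&(q[...,2]>.147)&(q[...,2]<.165); t=q[mm]; print(nm,len(t),((t.min(0)+t.max(0))/2).round(4))
  t=q[(abs(q[...,0])<.02)&(q[...,2]>.1)&(q[...,2]<.115)&(q[...,1]>.05)&(q[...,1]<.13)]; print('tab',len(t),P(t[:,1],[2,50,98]).round(4) if len(t) else '')
a=cv2.imread('pics/scene18.png');b=cv2.imread('pics/top18.png')
cv2.imwrite('pics/c18.png',np.hstack([cv2.resize(a[80:320,150:390],(400,400)),cv2.resize(b[90:290,140:340],(400,400))]))
"
```

```text
t 19.85 tcp rack [-0.0047  0.3775  0.2407] world [0.7241 0.4055 0.2407] tool y in rack [-0.003  0.002 -1.   ] x [ 1.     0.004 -0.003] w 0.0002 F [ 0.17 -0.36 -0.26] j [-25.4  61.1 -27.4  38.1  23.7  84.3 -61.1]
A 202 [-0.0035 -0.0088  0.1524]
B 186 [-0.0031 -0.0726  0.1524]
F 169 [ 0.0018 -0.1362  0.1525]
tab 116 [0.0815 0.0884 0.0931]
A 215 [-0.0069 -0.0102  0.1535]
B 211 [-0.0059 -0.0738  0.1534]
F 210 [-0.0013 -0.1381  0.1536]
tab 108 [0.0797 0.0847 0.0915]
```

View pics/c18.png

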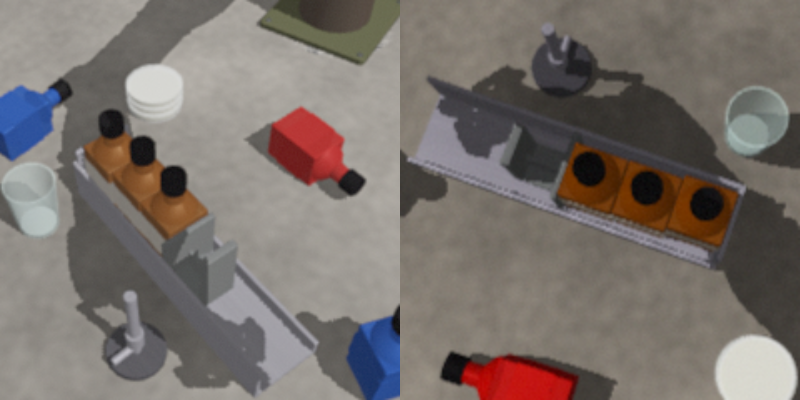

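```bash
python3 -c "
from rig import order
print(order.sign_off())"
```

```text
the job is handed in; nothing more can be done
None
```

The fallen bottle is back upright in its place by the end wall, the row is closed up, and I handed the job in at about 20 s.

- **Uprighting:** I gripped the fallen bottle by its cap and turned it up in one arc. I set it down until the wrist force showed the floor carrying it, then let go.
- **First push:** I pressed the row to the wall with about 12 N and backed off quickly. The follower then sat about 9 mm off the row, reading about 0.098, below the 0.100 limit.
- **Second push:** I pushed again with about 2.5 N and backed off slowly, and the follower stayed put.

**Last checks:**
- **Follower:** both cameras put its value at about 0.107–0.108.
- **Bottles:** all three stand upright. Cap centres are 64 mm apart at rack y of about -0.009, -0.073 and -0.137, with x within 7 mm of the centre line.
- **Bystanders:** the dishes, beaker and burner look unmoved in the pictures; I did not measure their positions.
- **Arm:** it was clear of everything, with no contact force.
- **Disagreement:** the two cameras differ by about 2–3 mm in x and 1–2 mm in y, which is well inside the limits.

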